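# Issue the strainers from the lidded bin

### The arm

A 6-joint arm with a two-finger parallel gripper is mounted at the origin on the work surface. World frame = base frame: x ahead of the robot, y to its left, z up, the work surface at z = 0. Lengths are in m, angles in degrees, forces in N, time in s.
With the tool pointing down it reaches from about 0.225 to 0.875 m from the base axis. Payload 3.4 kg.
Tool frame: the origin (TCP) lies on the front face of the gripper's body, between the roots of the fingers; the fingertips stand 73 mm ahead of it and the grasp point (between the pads) lies 54 mm ahead of it; z points along the fingers, y is the line along which they close (so a half turn about z gives the same grasp; the last joint's range is limited). The gripper opens to 85 mm and grips with 20 to 120 N. Pads are 22 mm wide; open, the fingers measure 114 mm over their backs; the gripper's body (76 mm by 85 mm) begins 54 mm behind the grasp point. The pads swing forward as they close: fully open they stand 13 mm farther back than shut.
Start: joints at [-73.625, 15.808, 86.224, -0, 77.962, -6.933], TCP at [0.228, -0.528, 0.304] pointing down, gripper open.
Joint ranges: [-165.64, 165.64], [-43.16, 119.46], [12.63, 154.43], [-67.54, 247.53], [6.08, 155.33], [-154.97, 154.97]. Speed limits (degrees/s): [147.25, 147.25, 180, 180, 180, 180].

### API

Orientations are given as a 3x3 rotation matrix whose columns are the frame's x, y, z axes.
In Python, from workcell import bot, cams gives the robot as it stands.
- The arm moves only by the tool jog_arm, never from a script. Its argument "moves" is a list of rows, each a list of 3 entries, a list of its own where there are three numbers: the turn, a rotation vector about the tool's x, y, z in rad, then the shift along the tool's x, y, z in cm, then the closure, from -1 (fully open) to 1 (shut). In form: [[[ax, ay, az], [tx, ty, tz], hand], ...]. A call has 1 to 10 rows; each row shifts and turns the commanded pose from where the row before left it, along the tool's axes as they then stand; what a row does not reach is not made up. A row lasts 1/12 s, in which the tool goes at most 41.7 mm and 7.16 degrees, less where a joint would pass 70% of its speed; a pose out of reach is approached as far as the arm can. A call is refused whole if a number of a shift passes 4.17 or a number of a turn 0.125, either way. A call with a gripper value outside its range is refused whole. The fingers move at their own pace and stop on an object; "grip_force" is the grip in N (left out, the last holds). Time passes only in rows, so rows that do not move let the fingers close. It gives the time, the measured TCP pose, the force, the opening and the grip force at its end, in the units of the state.
- bot.state(): the state, without advancing time (a new reading comes with each control period).
- cams.read_camera(name): name is "scene" or "top" or "wrist"; returns the picture (480x640x3 uint8, blue, green, red); there is no depth.
- cams.calibration(name): a dict with "vfov" (degrees; the focal length in pixels is half the picture's height over the tangent of half this angle, whatever the lens; pixels are square), "cx", "cy" (the principal point, pixels), "world_from_camera" (4x4, takes a point from camera to world coordinates); the wrist camera has in their place "mount" (4x4, takes a point from camera to tool coordinates, whose origin is the TCP and whose axes are the flange's). Camera axes: x right, y up, looking along -z (the intrinsics and any distortion apply to the point x, -y, -z); pixel columns grow to the right and rows downward; lengths in m; the calibration is good to about 2 mm. A picture is of the moment at which its call begins: read the wrist's pose just before it. calibration takes no time and is no camera call.
- bot.job_done(): hands the job in; it is judged then, once.
The state is a dict: "time": time; "q": joint angles; "joint_velocities": joint speeds; "joint_torque": joint torques, N m; "eef_pos": TCP position; "tool_rot": TCP orientation; "wrist_force": force on the tool from outside, world axes, zero at the start; "moment": the same for the moment, N m; "grip_width": finger opening in m; "grasp_force": force on a finger pad.
Only numpy, scipy, OpenCV 4.12 (cv2) and the standard library are available. Lean on these libraries where they do the work, as an engineer would, in place of code of your own. Each camera call takes 0.05 s, during which the arm holds its last target. There are 200 camera calls.

### The job

An order takes all the strainers that are left in the lidded parts bin. Open the bin's lid and prop it securely on its stay before taking anything out, then stand every strainer from the bin upright in the open carton while the lid stays propped. To finish, fold the carton's flap down flat, fold the stay back down along the bin, and shut the bin's lid; leave the lamp, the tape and the jar where they are.

Things in the scene. Friction and masses are not known exactly. Their poses are not given: they have to be found in the camera images.
- bin: open-topped red plastic parts bin fixed to the bench, outside 200 (x) x 280 (y) x 105 mm tall, walls and floor 5 mm. Origin: centre of its underside; its front (the lid's handle side) faces -x, the lid's hinge runs along y at x = +100 mm, z = 105 mm. All offsets of lid and stay below are in this frame.
- lid (a joint): the bin's flat grey lid (205 mm long, 6 mm thick, 0.7 kg) turning on the hinge at the bin's back edge: 0 rad = shut, grows as the front edge lifts, 1.6 rad = its stop, just past upright. The hinge is damped; it holds the lid by itself only within about 0.15 rad of upright, anywhere lower the lid sinks shut. On the fully raised stay the lid rests at about 1.2 rad.
- lid_handle (a point): middle of the lid's handle: a dark round bar 12 mm thick and 110 mm long, parallel to the hinge, standing 35 mm clear of the lid's front edge in the lid's plane; 240 mm from the hinge axis (3 mm above the plane of the lid's underside).
- lid_rest (a point): the spot, 36 mm out from the lid's side edge, on the underside of a small steel lug (40 x 50 mm) that sticks out from the lid's +y side edge, 100 mm from the hinge; the stay's tip goes under it.
- stay (a joint): the steel prop stay, a 10 mm rod 176 mm long on the outside of the bin's +y side, pivoting about an axis parallel to the lid's hinge at x = -75 mm, z = 85 mm of the bin's frame, rod at y = +170 mm: 0 rad = stowed, lying level with its tip pointing backwards (+x); grows as the tip lifts; 0.72 rad = fully up against its stop, where it carries the lid. Its pivot is stiff: it stays at any angle (about 2 to 3 N at the grip moves it).
- stay_grip (a point): middle of the gripping length of the stay's grip, a round steel peg 10 mm thick sticking out sideways (+y of the bin, 170 to 226 mm from the bin's middle, black ball of 16 mm at its end) 85 mm from the pivot along the rod; this point is at y = +207 mm of the bin's frame.
- stay_tip (a point): the stay's tip, 176 mm from its pivot, a short crosswise end of 10 mm rod. Centre of the rod.
- carton: open cardboard carton fixed to the bench, outside 190 x 190 x 105 mm tall, walls and floor 5 mm. Origin: centre of its underside. Its big flap is hinged along x on the top edge of the -y wall (y = -95 mm, z = 105 mm).
- flap (a joint): the carton's flap, a stiff board 186 mm wide, 185 mm long from crease to free edge, 5 mm thick: 0 rad = folded flat, shut over the carton; 1.57 = standing straight up; more = leaning outwards (-y), at most 2.3. The crease is stiff: the flap stays where it is left, about 1 N at the free edge moves it.
- flap_edge (a point): middle of the flap's free edge.
- strainer1: suction strainer standing upright on the floor of the bin at the start: round body 64 mm diameter x 54 mm tall with a ribbed mesh side, on it a brass hexagon 34 mm wide x 8 mm tall, on that a round brass threaded nipple 24 mm diameter x 28 mm tall to pick it up by (90 mm tall in all, about 0.25 kg). Origin: centre of its underside; z along its axis. May be absent.
- strainer2: suction strainer standing upright on the floor of the bin at the start: round body 64 mm diameter x 54 mm tall with a ribbed mesh side, on it a brass hexagon 34 mm wide x 8 mm tall, on that a round brass threaded nipple 24 mm diameter x 28 mm tall to pick it up by (90 mm tall in all, about 0.25 kg). Origin: centre of its underside; z along its axis. May be absent.
- strainer3: suction strainer standing upright on the floor of the bin at the start: round body 64 mm diameter x 54 mm tall with a ribbed mesh side, on it a brass hexagon 34 mm wide x 8 mm tall, on that a round brass threaded nipple 24 mm diameter x 28 mm tall to pick it up by (90 mm tall in all, about 0.25 kg). Origin: centre of its underside; z along its axis. May be absent.
- strainer4: suction strainer standing upright on the floor of the bin at the start: round body 64 mm diameter x 54 mm tall with a ribbed mesh side, on it a brass hexagon 34 mm wide x 8 mm tall, on that a round brass threaded nipple 24 mm diameter x 28 mm tall to pick it up by (90 mm tall in all, about 0.25 kg). Origin: centre of its underside; z along its axis. May be absent.
- tail_lamp: vehicle tail lamp lying lens up beyond the bin, black housing 100 x 200 x 45 mm with a red lens (51 mm tall in all). Leave alone. Origin: centre of its underside.
- tape_roll: brown roll of tape lying flat beyond the carton, 90 mm diameter, 50 mm tall. Leave alone. Origin: centre of its underside.
- bulb_jar: closed jar, 70 mm diameter, 100 mm tall, beyond the carton. Leave alone. Origin: centre of its underside.

How it is judged (in metres and radians):
On the way, in this order (a step that is already met when the one before it is completed fails the run):
1. the lid rests on the raised stay and the robot has let go of it (value of joint lid between 1.1 and 1.34 rad and value of joint stay above 0.58 rad and distance between stay_tip and lid_rest below 0.025 m and contact force between the fingers and lid below 0.3 N and contact force between lid and stay above 0.3 N), for 0.5 s.
2. every strainer stands upright in the carton, let go, with the lid still on its stay (value of joint lid between 1.1 and 1.34 rad and value of joint stay above 0.58 rad and distance between stay_tip and lid_rest below 0.025 m and x of strainer1 in the frame of carton between -0.075 and 0.075 m and y of strainer1 in the frame of carton between -0.075 and 0.075 m and height (world z) of each of strainer1, strainer2, strainer3, strainer4 below 0.02 m and angle between each of strainer1, strainer2, strainer3, strainer4's own z axis and vertical below 0.2 rad and contact force between the fingers and strainer1 below 0.3 N and x of strainer2 in the frame of carton between -0.075 and 0.075 m and y of strainer2 in the frame of carton between -0.075 and 0.075 m and contact force between the fingers and strainer2 below 0.3 N and x of strainer3 in the frame of carton between -0.075 and 0.075 m and y of strainer3 in the frame of carton between -0.075 and 0.075 m and contact force between the fingers and strainer3 below 0.3 N and x of strainer4 in the frame of carton between -0.075 and 0.075 m and y of strainer4 in the frame of carton between -0.075 and 0.075 m and contact force between the fingers and strainer4 below 0.3 N), for 0.2 s.
At the end, for the whole second after the job is handed in: Every strainer stands upright (within 11 degrees) inside the carton, at rest; the carton's flap is down flat within 7 degrees; the stay is folded down within 6 degrees of its stowed place; the lid is shut within 3.5 degrees (value of joint lid below 0.06 rad and value of joint stay below 0.1 rad and value of joint flap below 0.12 rad and x of strainer1 in the frame of carton between -0.075 and 0.075 m and y of strainer1 in the frame of carton between -0.075 and 0.075 m and height (world z) of each of strainer1, strainer2, strainer3, strainer4 below 0.02 m and angle between each of strainer1, strainer2, strainer3, strainer4's own z axis and vertical below 0.2 rad and linear speed of each of strainer1, strainer2, strainer3, strainer4 below 0.02 m/s and x of strainer2 in the frame of carton between -0.075 and 0.075 m and y of strainer2 in the frame of carton between -0.075 and 0.075 m and x of strainer3 in the frame of carton between -0.075 and 0.075 m and y of strainer3 in the frame of carton between -0.075 and 0.075 m and x of strainer4 in the frame of carton between -0.075 and 0.075 m and y of strainer4 in the frame of carton between -0.075 and 0.075 m); the robot touches nothing.
It fails at once if a strainer is lifted out while the lid is not on its stay (height (world z) of any of strainer1, strainer2, strainer3, strainer4 above 0.09 m and (value of joint stay below 0.5 rad or value of joint lid below 1 rad)).
It fails at once if the lamp, the tape or the jar is shifted more than 40 mm (distance of any of tail_lamp, tape_roll, bulb_jar from where it was at the start of the episode above 0.04 m).
Of strainer1, strainer2, strainer3, strainer4 only 2 to 4 are there at a start; the rules pass over those that are not, and their reading is None.
At some moment in a run one of strainer1, strainer2, strainer3, strainer4 may be knocked a few centimetres aside while the robot is not near it.
Once in a run the grip may slacken for a moment while it holds something.
It also fails if it takes over 210 s, if anything falls off the work surface, if the arm or the gripper's body presses on something with over 40 N, if the wrist force passes 120 N, or if a joint passes its speed limit or range.

## Working session

There is one attempt and no reset: what is moved stays moved. The work goes in short steps, Python scripts to look and compute and a tool call to move; the robot and the scene stay as the last step left them, time stands still between calls to the robot, and variables do not carry over. Pictures are saved under pics/ and viewed, at most 18 in all, crops included, and the job is handed in when it is done.

Besides the shell and the picture viewer there is one more tool, called as a command line: name --argument value ..., lists and objects as JSON in quotes. jog_arm: Moves the arm, as the interface text tells. Its arguments: {"type":"object","properties":{"moves":{"type":"array","items":{"type":"array"}},"grip_force":{"type":"number"}},"required":["moves"]}

```bash
mkdir -p pics; ls; python3 - <<'E'
from workcell import bot,cams
import cv2,numpy as np
np.set_printoptions(precision=4,suppress=True)
for n in("scene","top"):
    cv2.imwrite(f"pics/{n}0.png",cams.read_camera(n))
for n in("scene","top","wrist"):print(n,cams.calibration(n))
print(bot.state())
E
```

```text
pics
scene {'vfov': 46.709014394043685, 'cx': 316.1000718376482, 'cy': 233.76367361531456, 'world_from_camera': array([[ 0.6734, -0.562 ,  0.4803,  1.1035],
       [ 0.7391,  0.4977, -0.4538, -0.4405],
       [ 0.016 ,  0.6606,  0.7505,  0.8768],
       [ 0.    ,  0.    ,  0.    ,  1.    ]])}
top {'vfov': 48.52327338529483, 'cx': 326.9958779440674, 'cy': 247.6069453254344, 'world_from_camera': array([[ 0.0107,  0.9877, -0.1559,  0.4434],
       [-0.9999,  0.0099, -0.0058,  0.0335],
       [-0.0042,  0.1559,  0.9878,  1.0665],
       [ 0.    ,  0.    ,  0.    ,  1.    ]])}
wrist {'vfov': 71.86473854831675, 'cx': 318.53561787565314, 'cy': 243.5197724106853, 'mount': array([[-0.0002,  0.9575,  0.2883,  0.0729],
       [ 1.    ,  0.0002, -0.0001,  0.0002],
       [-0.0001,  0.2883, -0.9575, -0.071 ],
       [ 0.    ,  0.    ,  0.    ,  1.    ]])}
{'time': 0.1, 'q': array([-73.6236,  15.8447,  86.2882,   0.0002,  77.964 ,  -6.9315]), 'joint_velocities': array([-0.0533, -0.0863, -0.1194, -0.0338, -0.0595, -0.0624]), 'joint_torque': array([  0.0021, -41.7695, -24.6402,   0.    ,   0.0058,  -0.    ]), 'eef_pos': array([ 0.2274, -0.5277,  0.3031]), 'tool_rot': array([[ 0.9184,  0.3957, -0.0005],
       [ 0.3957, -0.9184,  0.0016],
       [ 0.0002, -0.0017, -1.    ]]), 'wrist_force': array([ 0.3137, -0.5014, -0.1987]), 'moment': array([0.0209, 0.014 , 0.0086]), 'grasp_force': 0.0, 'grip_width': 0.08531663928453154}
```

View pics/scene0.png

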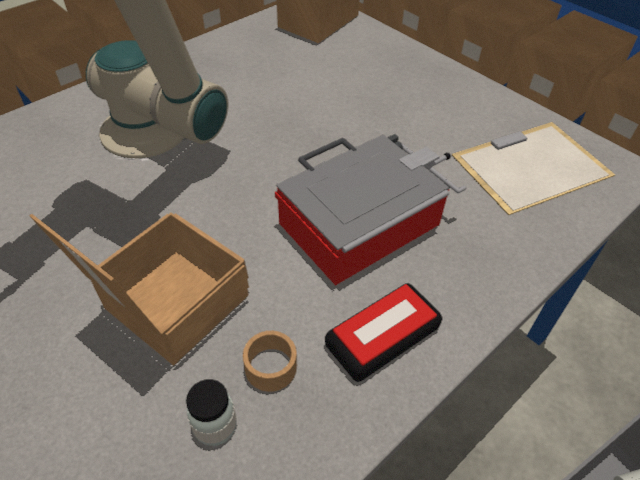

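View pics/top0.png

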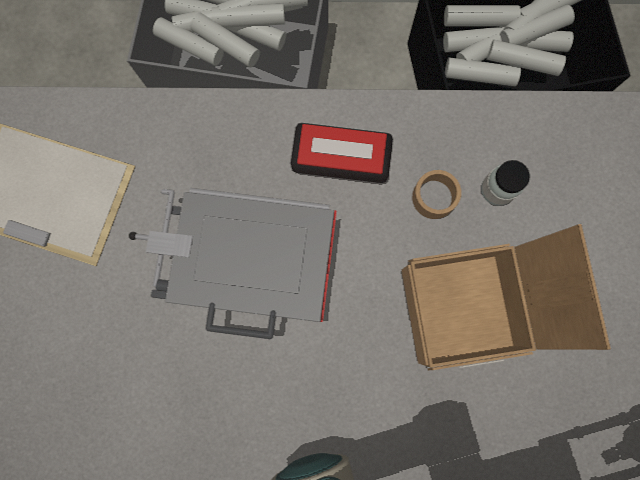

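The scene picture shows the shut bin with its handle (328,150) and stay on the far side, and the open carton at left with lamp, tape and jar in front. In the top picture the bin's lid spans (165,190)-(335,320), the handle's bar is at about (240,333), the stay's ball at (132,236), and the carton's rim at (408,265)-(532,350). I'll enlarge both.

```bash
cat > h.py <<'E'
import numpy as np,cv2
from workcell import bot,cams
np.set_printoptions(precision=4,suppress=True)
def cam(n,st=None):
    c=cams.calibration(n); f=240/np.tan(np.radians(c["vfov"])/2)
    if "mount" in c:
        T=np.eye(4);T[:3,:3]=st["tool_rot"];T[:3,3]=st["eef_pos"];T=T@c["mount"]
    else:T=c["world_from_camera"]
    return f,c["cx"],c["cy"],T
def onz(n,u,v,z,st=None):
    f,cx,cy,T=cam(n,st); d=T[:3,:3]@np.array([(u-cx)/f,-(v-cy)/f,-1]); o=T[:3,3]
    return o+d*(z-o[2])/d[2]
def proj(n,P,st=None):
    f,cx,cy,T=cam(n,st); p=np.linalg.inv(T)@np.append(P,1)
    return np.array([cx+f*p[0]/-p[2],cy-f*p[1]/-p[2]])
def crop(src,dst,x0,y0,w,h,k):
    cv2.imwrite(dst,cv2.resize(cv2.imread(src)[y0:y0+h,x0:x0+w],None,fx=k,fy=k,interpolation=cv2.INTER_CUBIC))
E
python3 - <<'E'
from h import *
crop("pics/top0.png","pics/c1.png",120,180,230,165,3.4)
crop("pics/top0.png","pics/c2.png",395,215,225,160,3.4)
E
```

```text
(no output)
```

View pics/c1.png

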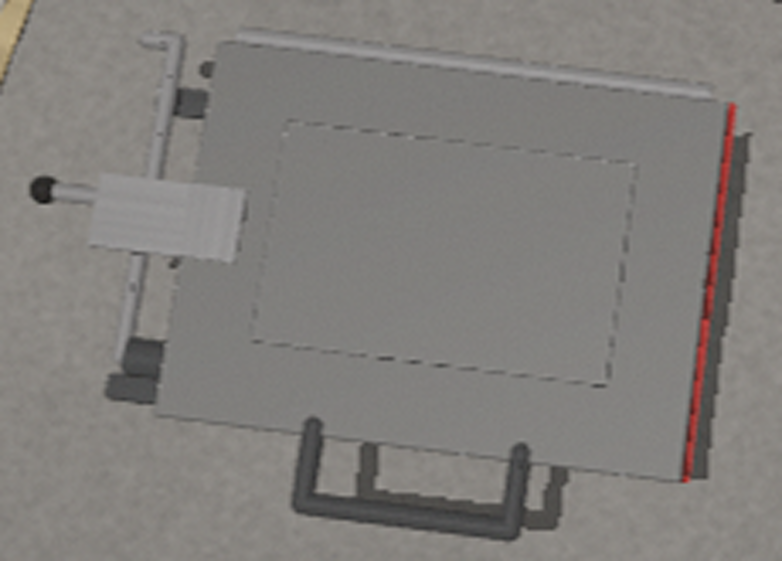

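View pics/c2.png

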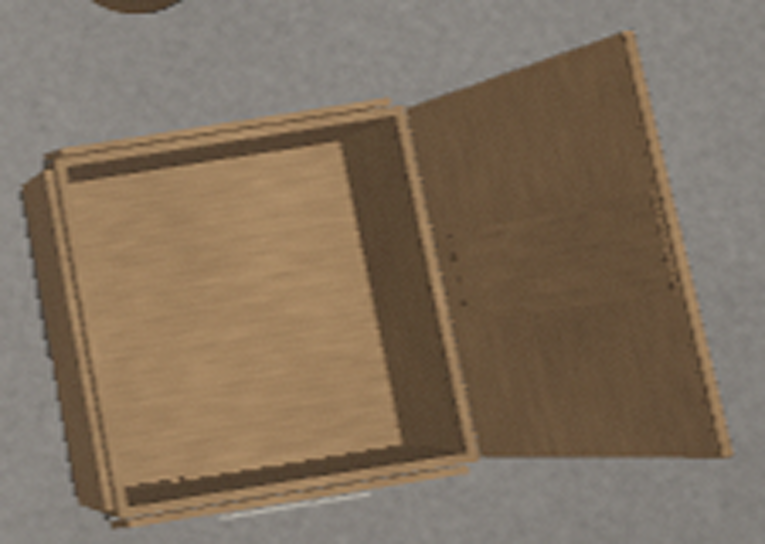

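```bash
cat > fit.py <<'E'
from h import *
from scipy.optimize import least_squares
def W(p,q):
    c,s=np.cos(p[2]),np.sin(p[2]); return np.array([p[0]+c*q[0]-s*q[1],p[1]+s*q[0]+c*q[1],q[2]])
P1=lambda a,b:(120+a/3.4,180+b/3.4)
P2=lambda a,b:(395+a/3.4,215+b/3.4)
B=[(P1(158,415),(-.105,.14,.111)),(P1(685,480),(-.105,-.14,.111)),(P1(733,105),(.1,-.14,.111)),(P1(299,503),(-.14,.055,.108)),(P1(515,532),(-.14,-.055,.108)),(P1(42,190),(.01,.226,.085)),(P1(174,42),(.101,.170,.085))]
def f(p):return np.concatenate([proj("top",W(p,q))-u for u,q in B])
r=least_squares(f,[.45,.1,0]);b=r.x;print("bin",b,r.fun.reshape(-1,2))
C=[(P2(405,106),(.095,-.095,.105)),(P2(478,458),(-.095,-.095,.105)),(P2(58,158),(.095,.095,.105)),(P2(118,518),(-.095,.095,.105))]
def q(p,a,x):return W(p,(x,-.095+.185*np.cos(a),.105+.185*np.sin(a)))
F=[(P2(630,33),.093),(P2(728,457),-.093)]
def g(p):return np.concatenate([proj("top",W(p,k))-u for u,k in C]+[proj("top",q(p,p[3],x))-u for u,x in F])
r=least_squares(g,[.35,-.2,0,1.8]);c=r.x;print("carton",c,r.fun.reshape(-1,2))
np.save("fit.npy",[*b,*c])
for n,k in dict(handle=(-.14,0,.108),grip=(.01,.207,.085),tip=(.101,.17,.085),rest=(0,.176,.105)).items():print(n,W(b,k),np.hypot(*W(b,k)[:2]))
print("edge",q(c,c[3],0))
E
python3 fit.py
```

```text
bin [ 0.5808  0.1768 -0.1127] [[-1.2824  0.2787]
 [-1.0919  0.5834]
 [-1.2622 -0.9142]
 [ 1.4276 -0.0596]
 [-0.9851 -0.8859]
 [ 2.2909  0.4643]
 [ 1.0475  0.7279]]
carton [ 0.4928 -0.2237  0.1602  1.7719] [[-0.1064 -0.271 ]
 [ 0.2423  0.9208]
 [-0.6048 -0.1335]
 [ 0.4405 -0.4063]
 [ 0.0015 -0.4993]
 [ 0.0038  0.3519]]
handle [0.4416 0.1925 0.108 ] 0.48179569923222587
grip [0.614  0.3814 0.085 ] 0.7227781022527401
tip [0.7002 0.3344 0.085 ] 0.7759724700095508
rest [0.6006 0.3517 0.105 ] 0.6959519271017423
edge [ 0.5139 -0.3539  0.2863]
```

```bash
cat >> h.py <<'E'
from scipy.spatial.transform import Rotation as Ro
P=np.load("fit.npy") if __import__("os").path.exists("fit.npy") else None
def W(p,q):
    c,s=np.cos(p[2]),np.sin(p[2]); return np.array([p[0]+c*q[0]-s*q[1],p[1]+s*q[0]+c*q[1],q[2]])
def RT(yaw,tilt=0):
    "tool down with tool x at yaw (rad); tilt>0 swings the fingertips away from tool x (about tool y)"
    return (Ro.from_euler("z",yaw)*Ro.from_matrix(np.diag([1,-1,-1.]))*Ro.from_euler("y",-tilt)).as_matrix()
def plan(wps):
    "wps: (point that the grasp point shall reach, R, name); print turns and shifts (cm) from the measured pose"
    s=bot.state();p,R=s["eef_pos"],s["tool_rot"]
    for g,R2,nm in wps:
        t=np.array(g)-.054*R2[:,2]
        w=Ro.from_matrix(R.T@R2).as_rotvec();d=R2.T@(t-p)*100
        print(nm,"| turn",w.round(4),"/%d"%np.ceil(abs(w).max()/.12+np.linalg.norm(w)*0),"| shift",d.round(2),"n>=%d"%np.ceil(np.linalg.norm(d)/4.1))
        p,R=t,R2
E
python3 - <<'E'
from h import *
b=P[:3];R=RT(b[2]+np.pi/2)
plan([(W(b,(-.14,0,.20)),R,"above handle")])
E
```

```text
above handle | turn [-0.0014 -0.0011 -1.0513] /9 | shift [73.98 13.18  4.91] n>=19
```

jog_arm --moves '[[[0,0,-0.117],[0,0,0],-1],[[0,0,-0.117],[0,0,0],-1],[[0,0,-0.117],[0,0,0],-1],[[0,0,-0.117],[0,0,0],-1],[[0,0,-0.117],[0,0,0],-1],[[0,0,-0.117],[0,0,0],-1],[[0,0,-0.117],[0,0,0],-1],[[0,0,-0.117],[0,0,0],-1],[[0,0,-0.115],[0,0,0],-1]]'

```text
time: 0.85
eef_pos: [0.2275, -0.5278, 0.3034]
tool_rot: [[0.107, 0.994, -0.0], [0.994, -0.107, 0.001], [0.001, -0.0, -1.0]]
wrist_force: [-0.2, 0.3, -0.1]
grip_width: 0.0859
grasp_force: 0.0
```

jog_arm --moves '[[[0,0,0],[3.7,0.66,0],-1],[[0,0,0],[3.7,0.66,0],-1],[[0,0,0],[3.7,0.66,0],-1],[[0,0,0],[3.7,0.66,0],-1],[[0,0,0],[3.7,0.66,0],-1],[[0,0,0],[3.7,0.66,0],-1],[[0,0,0],[3.7,0.66,0],-1],[[0,0,0],[3.7,0.66,0],-1],[[0,0,0],[3.7,0.66,0],-1],[[0,0,0],[3.7,0.66,0],-1]]'

```text
time: 1.68
eef_pos: [0.3346, -0.166, 0.3037]
tool_rot: [[0.114, 0.994, 0.0], [0.994, -0.114, 0.0], [0.0, 0.0, -1.0]]
wrist_force: [1.0, -0.3, -0.0]
grip_width: 0.0853
grasp_force: 0.0
```

jog_arm --moves '[[[0,0,0],[3.7,0.66,0.5],0.29],[[0,0,0],[3.7,0.66,0.5],0.29],[[0,0,0],[3.7,0.66,0.5],0.29],[[0,0,0],[3.7,0.66,0.5],0.29],[[0,0,0],[3.7,0.66,0.5],0.29],[[0,0,0],[3.7,0.66,0.5],0.29],[[0,0,0],[3.7,0.66,0.5],0.29],[[0,0,0],[3.7,0.66,0.5],0.29],[[0,0,0],[3.7,0.66,0.5],0.29],[[0,0,0],[3.7,0.66,0.4],0.29]]'

```text
time: 2.52
eef_pos: [0.4418, 0.1942, 0.2542]
tool_rot: [[0.112, 0.994, -0.001], [0.994, -0.112, -0.001], [-0.001, -0.001, -1.0]]
wrist_force: [0.4, -0.3, 0.7]
grip_width: 0.0301
grasp_force: 0.0
```

```bash
python3 - <<'E'
from h import *
b=P[:3];R=RT(b[2]+np.pi/2)
s=bot.state();print(s["eef_pos"],s["q"],s["grip_width"])
cv2.imwrite("pics/w1.png",cams.read_camera("wrist"))
for y in(-.055,0,.055):print(proj("wrist",W(b,(-.14,y,.108)),s))
print(proj("wrist",W(b,(-.105,.14,.111)),s),proj("wrist",W(b,(-.105,-.14,.111)),s))
plan([(W(b,(-.14,0,.108)),R,"handle")])
E
```

```text
[0.4418 0.1942 0.2542] [ 15.4774   9.9225 101.647   -0.0214  68.4835  21.9219] 0.03008690885509989
[319.1681 326.5154]
[319.2309 256.3073]
[319.3029 175.6409]
[381.716   22.4369] [362.4773 421.7239]
handle | turn [ 0.0008 -0.0071  0.0022] /1 | shift [-0.79 -0.17  9.17] n>=3
```

View pics/w1.png

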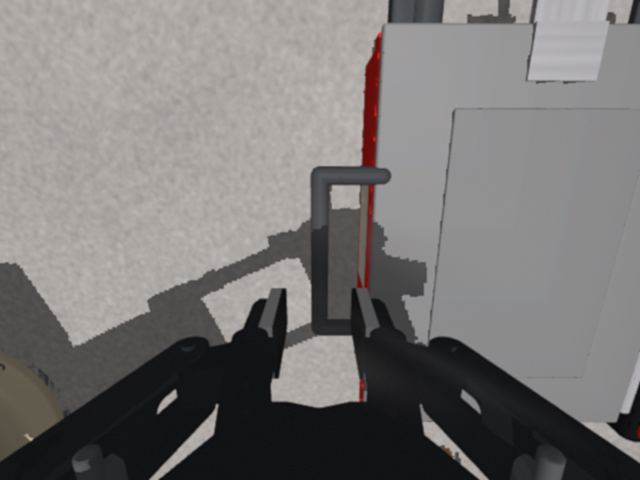

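The wrist view shows the handle bar at u≈320, v 172–328 with the fingers straddling it, matching the prediction within 1–3 px.

jog_arm --moves '[[[0,0,0],[-0.3,-0.06,3],0.29],[[0,0,0],[-0.3,-0.06,3],0.29],[[0,0,0],[-0.2,-0.05,3.1],0.29],[[0,0,0],[0,0,0],0.29],[[0,0,0],[0,0,0],1],[[0,0,0],[0,0,0],1],[[0,0,0],[0,0,0],1],[[0,0,0],[0,0,0],1]]' --grip_force 50

```text
time: 3.23
eef_pos: [0.4408, 0.1842, 0.1653]
tool_rot: [[0.113, 0.994, 0.003], [0.994, -0.113, -0.0], [0.0, 0.004, -1.0]]
wrist_force: [3.1, -2.9, -2.6]
grip_width: 0.0104
grasp_force: 48.7
```

```bash
python3 - <<'E'
from h import *
b=P[:3];R=RT(b[2]+np.pi/2)
plan([(W(b,(-.14,0,.108)),R,"handle")])
h=lambda t:(.1-.24*np.cos(t)+.003*np.sin(t),.105+.24*np.sin(t)+.003*np.cos(t))
T=np.linspace(0,1.5,21);q=np.array([h(t) for t in T])
print((np.diff(q,axis=0)*[100,-100]).round(2).tolist())
E
```

```text
handle | turn [ 0.0035 -0.0001 -0.0002] /1 | shift [ 0.84 -0.01  0.33] n>=1
[[0.09, -1.8], [0.22, -1.79], [0.36, -1.76], [0.49, -1.73], [0.62, -1.69], [0.74, -1.64], [0.86, -1.58], [0.98, -1.51], [1.09, -1.43], [1.19, -1.35], [1.29, -1.25], [1.38, -1.15], [1.46, -1.05], [1.54, -0.93], [1.6, -0.82], [1.66, -0.69], [1.71, -0.57], [1.75, -0.44], [1.77, -0.31], [1.79, -0.17]]
```

jog_arm --moves '[[[0,0,0],[0,0.09,-1.8],1],[[0,0,0],[0,0.22,-1.79],1],[[0,0,0],[0,0.36,-1.76],1],[[0,0,0],[0,0.49,-1.73],1],[[0,0,0],[0,0.62,-1.69],1],[[0,0,0],[0,0.74,-1.64],1],[[0,0,0],[0,0.86,-1.58],1],[[0,0,0],[0,0.98,-1.51],1],[[0,0,0],[0,1.09,-1.43],1],[[0,0,0],[0,0,0],1]]'

```text
time: 4.07
eef_pos: [0.4944, 0.178, 0.3163]
tool_rot: [[0.113, 0.994, 0.002], [0.994, -0.113, 0.0], [0.0, 0.002, -1.0]]
wrist_force: [-3.2, -2.0, 0.8]
grip_width: 0.01
grasp_force: 49.3
```

jog_arm --moves '[[[0,0,0],[0,1.19,-1.35],1],[[0,0,0],[0,1.29,-1.25],1],[[0,0,0],[0,1.38,-1.15],1],[[0,0,0],[0,1.46,-1.05],1],[[0,0,0],[0,1.54,-0.93],1],[[0,0,0],[0,1.6,-0.82],1],[[0,0,0],[0,1.66,-0.69],1],[[0,0,0],[0,1.71,-0.57],1],[[0,0,0],[0,1.75,-0.44],1],[[0,0,0],[0,1.77,-0.31],1]]'

```text
time: 4.9
eef_pos: [0.6442, 0.1608, 0.4027]
tool_rot: [[0.113, 0.994, 0.0], [0.994, -0.113, -0.0], [-0.0, 0.0, -1.0]]
wrist_force: [-5.3, -3.2, 7.7]
grip_width: 0.0099
grasp_force: 52.2
```

jog_arm --moves '[[[0,0,0],[0,1.79,-0.17],1],[[0,0,0],[0,0,0],1],[[0,0,0],[0,0,0],1]]'

```text
time: 5.15
eef_pos: [0.6651, 0.1583, 0.404]
tool_rot: [[0.114, 0.993, 0.007], [0.994, -0.114, -0.0], [0.0, 0.007, -1.0]]
wrist_force: [-0.9, -2.4, 8.4]
grip_width: 0.0103
grasp_force: 53.3
```

```bash
python3 - <<'E'
from h import *
b=P[:3];s=bot.state()
g=s["eef_pos"]+.054*s["tool_rot"][:,2]
c,sn=np.cos(b[2]),np.sin(b[2]);d=g[:2]-b[:2];x=c*d[0]+sn*d[1]
print(g,x,np.arctan2(g[2]-.105,.1-x),s["q"],s["wrist_force"],s["grip_width"])
E
```

```text
[0.6655 0.1583 0.35  ] 0.08623830857995822 1.5146836010096345 [ 7.5999 23.6907 60.5111 -0.0835 95.3868 14.1243] [-0.8596 -2.4276  8.4202] 0.010275875639392822
```

jog_arm --moves '[[[0,0,0],[0,0,0],0.1],[[0,0,0],[0,0,0],0.1],[[0,0,0],[0,0,-1.5],0.1],[[0,0,0],[0,0,-3],0.1],[[0,0,0],[0,0,-3],0.1],[[0,0,0],[0,0,0],0.1]]'

```text
time: 5.65
eef_pos: [0.6643, 0.1597, 0.482]
tool_rot: [[0.112, 0.994, 0.011], [0.994, -0.112, 0.002], [0.004, 0.011, -1.0]]
wrist_force: [0.3, 0.2, 1.3]
grip_width: 0.0383
grasp_force: 0.0
```

```bash
python3 - <<'E'
from h import *
b=P[:3];R=RT(b[2]+np.pi/2);print(bot.state()["eef_pos"])
plan([(W(b,(.01,.207,.42)),R,"over"),(W(b,(.01,.207,.17)),R,"down"),(W(b,(.01,.207,.085)),R,"grip")])
E
```

```text
[0.6643 0.1597 0.482 ]
over | turn [ 0.0108 -0.0035  0.0005] /1 | shift [21.45 -7.49  0.8 ] n>=6
down | turn [0. 0. 0.] /0 | shift [ 0.  0. 25.] n>=7
grip | turn [0. 0. 0.] /0 | shift [0.  0.  8.5] n>=3
```

jog_arm --moves '[[[0,0,0],[0,-1.87,0],0.1],[[0,0,0],[3.58,-1.5,0],0.1],[[0,0,0],[3.58,-1.5,0],0.1],[[0,0,0],[3.58,-1.5,0],0.1],[[0,0,0],[3.58,-1.12,0],0.1],[[0,0,0],[3.58,0,0],0.1],[[0,0,0],[3.55,0,0],0.1],[[0,0,0],[0,0,3],0.1],[[0,0,0],[0,0,3.8],0.1],[[0,0,0],[0,0,3.8],0.1]]'

```text
time: 6.48
eef_pos: [0.6132, 0.3824, 0.3685]
tool_rot: [[0.111, 0.994, 0.002], [0.994, -0.111, 0.002], [0.002, 0.002, -1.0]]
wrist_force: [0.1, -0.3, -0.1]
grip_width: 0.0386
grasp_force: 0.0
```

jog_arm --moves '[[[0,0,0],[0,0,3.8],0.1],[[0,0,0],[0,0,3.8],0.1],[[0,0,0],[0,0,3.8],0.1],[[0,0,0],[0,0,3],0.1],[[0,0,0],[0,0,0],0.1]]'

```text
time: 6.9
eef_pos: [0.6096, 0.3792, 0.217]
tool_rot: [[0.112, 0.994, -0.014], [0.994, -0.113, -0.006], [-0.008, -0.013, -1.0]]
wrist_force: [-1.2, -0.9, -1.4]
grip_width: 0.0387
grasp_force: 0.0
```

```bash
python3 - <<'E'
from h import *
b=P[:3];R=RT(b[2]+np.pi/2)
s=bot.state();print(s["eef_pos"],s["q"])
im=cams.read_camera("wrist");t=cams.read_camera("top")
for y in(.175,.207,.226):print(proj("wrist",W(b,(.01,y,.085)),s))
print(proj("top",W(b,(-.075,.17,.085))))
cv2.imwrite("pics/w2.png",np.hstack([cv2.resize(im,None,fx=.62,fy=.62),cv2.resize(t[120:360,120:440],(397,298))]))
plan([(W(b,(.01,.207,.085)),R,"grip")])
E
```

```text
[0.6096 0.3792 0.217 ] [26.3212 31.3163 73.4756  0.0352 76.0835 32.772 ]
[327.7141 300.4931]
[328.1093 255.7786]
[328.361  227.3082]
[156.2349 284.9314]
grip | turn [-0.0021  0.0009 -0.    ] /1 | shift [0.07 0.08 8.56] n>=3
```

View pics/w2.png

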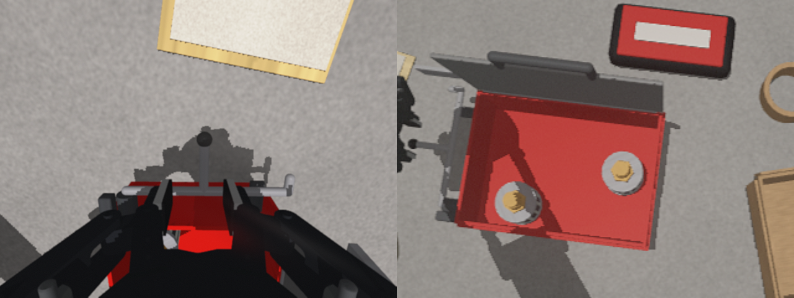

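Left (wrist): the stay's ball is at (330,224) full-scale against a predicted (328,227). Right (top): the lid stands open and two strainers are in the bin, at crop (514,201) and (622,171).

jog_arm --moves '[[[0,0,0],[0,0.05,2.8],0.1],[[0,0,0],[0,0,2.9],0.1],[[0,0,0],[0,0,2.8],0.1],[[0,0,0],[0,0,0],1],[[0,0,0],[0,0,0],1],[[0,0,0],[0,0,0],1],[[0,0,0],[0,0,0],1]]'

```text
time: 7.58
eef_pos: [0.6147, 0.3813, 0.1434]
tool_rot: [[0.113, 0.994, 0.002], [0.994, -0.113, 0.002], [0.002, 0.002, -1.0]]
wrist_force: [-2.7, -0.3, 1.3]
grip_width: 0.0085
grasp_force: 49.0
```

```bash
python3 - <<'E'
from h import *
b=P[:3];R=RT(b[2]+np.pi/2)
plan([(W(b,(.01,.207,.085)),R,"grip")])
T=np.linspace(0,.74,11);q=.085*np.c_[np.cos(T),np.sin(T)]
print((np.diff(q,axis=0)*[100,-100]).round(2).tolist())
E
```

```text
grip | turn [ 0.0022 -0.0022 -0.0002] /1 | shift [-0.01 -0.07  0.44] n>=1
[[-0.02, -0.63], [-0.07, -0.62], [-0.12, -0.62], [-0.16, -0.61], [-0.21, -0.59], [-0.25, -0.58], [-0.29, -0.56], [-0.33, -0.53], [-0.37, -0.51], [-0.41, -0.48]]
```

jog_arm --moves '[[[0,0,0],[0,-0.02,-0.63],1],[[0,0,0],[0,-0.07,-0.62],1],[[0,0,0],[0,-0.12,-0.62],1],[[0,0,0],[0,-0.16,-0.61],1],[[0,0,0],[0,-0.21,-0.59],1],[[0,0,0],[0,-0.25,-0.58],1],[[0,0,0],[0,-0.29,-0.56],1],[[0,0,0],[0,-0.33,-0.53],1],[[0,0,0],[0,-0.37,-0.51],1],[[0,0,0],[0,-0.41,-0.48],1]]'

```text
time: 8.42
eef_pos: [0.5949, 0.3835, 0.2003]
tool_rot: [[0.113, 0.994, 0.009], [0.994, -0.113, 0.002], [0.003, 0.008, -1.0]]
wrist_force: [7.0, 2.4, -1.0]
grip_width: 0.0079
grasp_force: 48.7
```

jog_arm --moves '[[[0,0,0],[0,0,0],1],[[0,0,0],[0,0,0],1],[[0,0,0],[0,0,0],1]]'

```text
time: 8.67
eef_pos: [0.5945, 0.3836, 0.2009]
tool_rot: [[0.113, 0.994, 0.008], [0.994, -0.113, 0.003], [0.003, 0.007, -1.0]]
wrist_force: [4.9, 1.0, 5.1]
grip_width: 0.008
grasp_force: 49.6
```

jog_arm --moves '[[[0,0,0],[0,0,0],0.1],[[0,0,0],[0,0,0],0.1],[[0,0,0],[0,0,-1],0.1],[[0,0,0],[0,0,-3],0.1],[[0,0,0],[0,0,-3.8],0.1],[[0,0,0],[0,0,-3.8],0.1],[[0,0,0],[0,0,-3.8],0.1],[[0,0,0],[0,0,-3.8],0.1],[[0,0,0],[0,0,-3.8],0.1],[[0,0,0],[0,0,-3.8],0.1]]'

```text
time: 9.5
eef_pos: [0.5907, 0.3825, 0.4681]
tool_rot: [[0.113, 0.994, -0.002], [0.994, -0.113, -0.001], [-0.001, -0.002, -1.0]]
wrist_force: [0.6, 0.6, -0.1]
grip_width: 0.0382
grasp_force: 0.0
```

```bash
python3 - <<'E'
from h import *
b=P[:3];R=RT(b[2]+np.pi/2);s=bot.state()
t=cams.read_camera("top");sc=cams.read_camera("scene")
h=lambda t:(.1-.24*np.cos(t)+.003*np.sin(t),.105+.24*np.sin(t)+.003*np.cos(t))
for th in(1.45,1.5,1.55):
  x,z=h(th);print(th,[proj("top",W(b,(x,y,z))) for y in(-.055,.055)])
print(proj("top",W(b,(.057,.17,.201))))
cv2.imwrite("pics/t2.png",np.hstack([t[150:350,120:360],sc[60:260,250:490]]).repeat(1,0))
crop("pics/t2.png","pics/t2b.png",0,0,480,200,1.66)
x,z=h(1.5)
plan([(W(b,(x,0,.43)),R,"over"),(W(b,(x,0,z)),R,"handle")])
E
```

```text
1.45 [array([273.4523, 183.2145]), array([196.03  , 173.9793])]
1.5 [array([274.5594, 174.8245]), array([197.222 , 165.6286])]
1.55 [array([275.7098, 166.5604]), array([198.5183, 157.4105])]
[147.5846 200.6304]
over | turn [ 0.0104 -0.0068 -0.0001] /1 | shift [-20.63   9.82  -0.96] n>=6
handle | turn [0. 0. 0.] /0 | shift [0.   0.   8.54] n>=3
```

View pics/t2b.png

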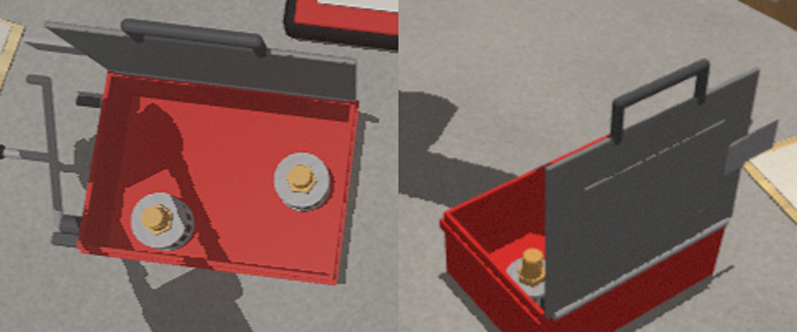

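The handle bar in the top view runs from (197,165), as predicted for 1.5 rad; the stay's tip at (144,198) is fully raised; two strainers stand at about (215,280) and (301,257).

jog_arm --moves '[[[0,0,0],[-3.5,0,-0.5],0.1],[[0,0,0],[-3.5,1.9,-0.46],0.1],[[0,0,0],[-3.5,2,0],0.1],[[0,0,0],[-3.5,2,0],0.1],[[0,0,0],[-3.5,2,0],0.1],[[0,0,0],[-3.13,1.92,0],0.1],[[0,0,0],[0,0,0],0.1],[[0,0,0],[0,0,2.5],0.1],[[0,0,0],[0,0,3],0.1],[[0,0,0],[0,0,2.7],0.1]]'

```text
time: 10.43
eef_pos: [0.6655, 0.1666, 0.3918]
tool_rot: [[0.114, 0.994, -0.002], [0.994, -0.114, -0.0], [-0.0, -0.002, -1.0]]
wrist_force: [-0.5, -0.2, -0.4]
grip_width: 0.0387
grasp_force: 0.0
```

jog_arm --moves '[[[0,0,0],[0,0,0],0.1],[[0,0,0],[0,0,0],1],[[0,0,0],[0,0,0],1],[[0,0,0],[0,0,0],1],[[0,0,0],[0,0,0],1]]'

```text
time: 10.85
eef_pos: [0.6667, 0.1673, 0.3954]
tool_rot: [[0.113, 0.994, 0.003], [0.994, -0.113, 0.0], [0.001, 0.003, -1.0]]
wrist_force: [0.6, -0.6, 0.7]
grip_width: 0.0103
grasp_force: 48.9
```

```bash
python3 - <<'E'
from h import *
b=P[:3];s=bot.state()
g=s["eef_pos"]+.054*s["tool_rot"][:,2]
c,sn=np.cos(b[2]),np.sin(b[2]);d=g[:2]-b[:2];x=c*d[0]+sn*d[1];print(x,g)
h=lambda t:(.1-.24*np.cos(t)+.003*np.sin(t),.105+.24*np.sin(t)+.003*np.cos(t))
q=np.array([h(t) for t in np.linspace(1.5,1.21,9)])
print((np.diff(q,axis=0)*[100,-100]).round(2).tolist())
E
```

```text
0.08666014345925566 [0.6669 0.1674 0.3414]
[[-0.87, 0.07], [-0.86, 0.1], [-0.86, 0.13], [-0.86, 0.16], [-0.85, 0.19], [-0.84, 0.22], [-0.83, 0.25], [-0.82, 0.28]]
```

jog_arm --moves '[[[0,0,0],[0,-0.87,0.07],1],[[0,0,0],[0,-0.86,0.1],1],[[0,0,0],[0,-0.86,0.13],1],[[0,0,0],[0,-0.86,0.16],1],[[0,0,0],[0,-0.85,0.19],1],[[0,0,0],[0,-0.84,0.22],1],[[0,0,0],[0,-0.83,0.25],1],[[0,0,0],[0,-0.82,0.28],1],[[0,0,0],[0,0,0],1],[[0,0,0],[0,0,0],1]]'

```text
time: 11.68
eef_pos: [0.5994, 0.175, 0.3801]
tool_rot: [[0.113, 0.994, 0.005], [0.994, -0.113, 0.001], [0.001, 0.005, -1.0]]
wrist_force: [4.3, 1.0, 4.8]
grip_width: 0.0103
grasp_force: 52.3
```

jog_arm --moves '[[[0,0,0],[0,0,0],0.1],[[0,0,0],[0,0,0],0.1],[[0,0,0],[0,0,0],0.1],[[0,0,0],[0,0,-2],0.1],[[0,0,0],[0,0,-3],0.1],[[0,0,0],[0,-3,-2],0.1],[[0,0,0],[0,-4,0],0.1],[[0,0,0],[0,-4,0],0.1],[[0,0,0],[0,-4,0],0.1],[[0,0,0],[0,0,0],0.1]]'

```text
time: 12.52
eef_pos: [0.4419, 0.1916, 0.4496]
tool_rot: [[0.11, 0.994, -0.007], [0.994, -0.11, -0.0], [-0.001, -0.007, -1.0]]
wrist_force: [0.3, -0.1, -0.1]
grip_width: 0.0383
grasp_force: 0.0
```

```bash
python3 - <<'E'
from h import *
b=P[:3];s=bot.state();print(s["eef_pos"])
t=cams.read_camera("top");sc=cams.read_camera("scene")
h=lambda t:(.1-.24*np.cos(t)+.003*np.sin(t),.105+.24*np.sin(t)+.003*np.cos(t))
for th in(1.15,1.2,1.25):
  x,z=h(th);print(th,[proj("top",W(b,(x,y,z))) for y in(-.055,.055)],[proj("scene",W(b,(x,y,z))) for y in(-.055,.055)])
cv2.imwrite("pics/t3.png",np.hstack([t[150:350,120:360],sc[60:260,250:490]]))
crop("pics/t3.png","pics/t3b.png",0,0,480,200,1.66)
E
```

```text
[0.4419 0.1916 0.4496]
1.15 [array([268.0032, 233.8919]), array([191.3569, 224.5753])] [array([348.4931, 106.9818]), array([398.3819,  85.3784])]
1.2 [array([268.7474, 225.612 ]), array([191.8225, 216.2899])] [array([352.8414, 108.057 ]), array([403.0144,  86.1953])]
1.25 [array([269.5623, 217.2113]), array([192.4166, 207.8915])] [array([357.335 , 109.5052]), array([407.7745,  87.3702])]
```

View pics/t3b.png

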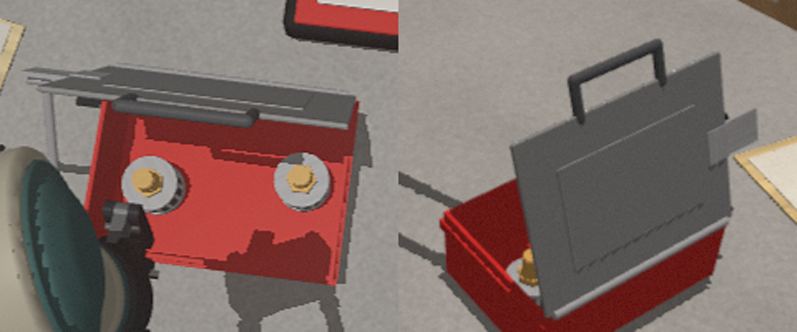

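Lid rests on the stay at about 1.22 rad (handle ends at (191,211) and (271,221) in the top view). One strainer has been knocked: now at about (209,258); the other is unmoved at (301,257). No others in the bin.

```bash
cat >> h.py <<'E'
def inv(p,w):
    c,s=np.cos(p[2]),np.sin(p[2]);d=np.array(w[:2])-p[:2];return np.array([c*d[0]+s*d[1],-s*d[0]+c*d[1],w[2]])
E
python3 - <<'E'
from h import *
b=P[:3];t=cams.read_camera("top")
hsv=cv2.cvtColor(t,cv2.COLOR_BGR2HSV);m=cv2.inRange(hsv,(10,110,90),(30,255,255));m[:, :175]=0;m[:,330:]=0;m[:220]=0;m[310:]=0
n,l,st,ce=cv2.connectedComponentsWithStats(m)
for i in range(1,n):
  if st[i,4]>15:
    print(st[i],ce[i],inv(b,onz("top",*ce[i],.083)))
for u,v in((209,258.4),(301.3,257)):
  print(inv(b,onz("top",u,v,.095)),onz("top",u,v,.095))
R=RT(b[2]+np.pi,.45);print(R)
E
```

```text
[293 249  17  17 213] [301.0986 257.5117] [ 0.0088 -0.089   0.083 ]
[200 251  18  18 233] [208.4335 259.1459] [-0.0154  0.0822  0.083 ]
[-0.0152  0.0785  0.095 ] [0.5745 0.2565 0.095 ]
[ 0.0082 -0.09    0.095 ] [0.5788 0.0864 0.095 ]
[[-0.8947  0.1125  0.4322]
 [ 0.1013  0.9937 -0.0489]
 [-0.435   0.     -0.9004]]
```

```bash
python3 - <<'E'
from h import *
b=P[:3];R=RT(b[2]+np.pi,.3);z=R[:,2];print(z)
g=W(b,(.008,-.0895,.091))
plan([(g-.14*z,R,"preB"),(g-.05*z,R,"nearB"),(g,R,"B")])
E
```

```text
[ 0.2936 -0.0332 -0.9553]
preB | turn [-0.2358 -0.235  -1.5577] /13 | shift [-2.8  -8.93 18.97] n>=6
nearB | turn [0. 0. 0.] /0 | shift [-0.  0.  9.] n>=3
B | turn [0. 0. 0.] /0 | shift [ 0. -0.  5.] n>=2
```

jog_arm --moves '[[[-0.0181,-0.0181,-0.1198],[0,0,0],0.1],[[-0.0181,-0.0181,-0.1198],[0,0,0],0.1],[[-0.0181,-0.0181,-0.1198],[0,0,0],0.1],[[-0.0181,-0.0181,-0.1198],[0,0,0],0.1],[[-0.0181,-0.0181,-0.1198],[0,0,0],0.1],[[-0.0181,-0.0181,-0.1198],[0,0,0],0.1],[[-0.0181,-0.0181,-0.1198],[0,0,0],0.1],[[-0.0181,-0.0181,-0.1198],[0,0,0],0.1],[[-0.0181,-0.0181,-0.1198],[0,0,0],0.1],[[-0.0181,-0.0181,-0.1198],[0,0,0],0.1]]'

```text
time: 13.5
eef_pos: [0.4514, 0.1917, 0.4483]
tool_rot: [[-0.863, 0.452, 0.227], [0.448, 0.891, -0.071], [-0.235, 0.041, -0.971]]
wrist_force: [0.2, 0.1, 0.3]
grip_width: 0.0387
grasp_force: 0.0
```

jog_arm --moves '[[[-0.0181,-0.0181,-0.1198],[0,0,0],0],[[-0.0181,-0.0181,-0.1198],[0,0,0],0],[[-0.0181,-0.0181,-0.1198],[0,0,0],0],[[0,0,0],[0,0,0],0],[[0,0,0],[0,0,0],0]]'

```text
time: 13.92
eef_pos: [0.4508, 0.1914, 0.4488]
tool_rot: [[-0.949, 0.117, 0.292], [0.112, 0.993, -0.035], [-0.294, -0.0, -0.956]]
wrist_force: [-0.6, -0.4, -0.3]
grip_width: 0.0426
grasp_force: 0.0
```

jog_arm --moves '[[[0,0,0],[-0.4,-1.28,2.71],0],[[0,0,0],[-0.4,-1.28,2.71],0],[[0,0,0],[-0.4,-1.28,2.71],0],[[0,0,0],[-0.4,-1.28,2.71],0],[[0,0,0],[-0.4,-1.28,2.71],0],[[0,0,0],[-0.4,-1.28,2.71],0],[[0,0,0],[-0.4,-1.25,2.71],0],[[0,0,0],[0,0,0],0],[[0,0,0],[0,0,0],0]]'

```text
time: 14.67
eef_pos: [0.5223, 0.0928, 0.2746]
tool_rot: [[-0.95, 0.117, 0.289], [0.112, 0.993, -0.034], [-0.291, -0.0, -0.957]]
wrist_force: [-0.4, 0.1, 1.1]
grip_width: 0.0426
grasp_force: 0.0
```

```bash
python3 - <<'E'
from h import *
b=P[:3];R=RT(b[2]+np.pi,.3);z=R[:,2]
s=bot.state();im=cams.read_camera("wrist");cv2.imwrite("pics/w3.png",im)
g=W(b,(.008,-.0895,.091));print(s["eef_pos"],proj("wrist",W(b,(.008,-.0895,.095)),s),proj("wrist",W(b,(-.015,.080,.095)),s))
plan([(g-.05*z,R,"nearB"),(g,R,"B")])
E
```

```text
[0.5223 0.0928 0.2746] [320.1083 240.3085] [538.509  214.6203]
nearB | turn [-0.0005 -0.0013 -0.0033] /1 | shift [ 0.1  -0.01  8.96] n>=3
B | turn [0. 0. 0.] /0 | shift [ 0. -0.  5.] n>=2
```

View pics/w3.png

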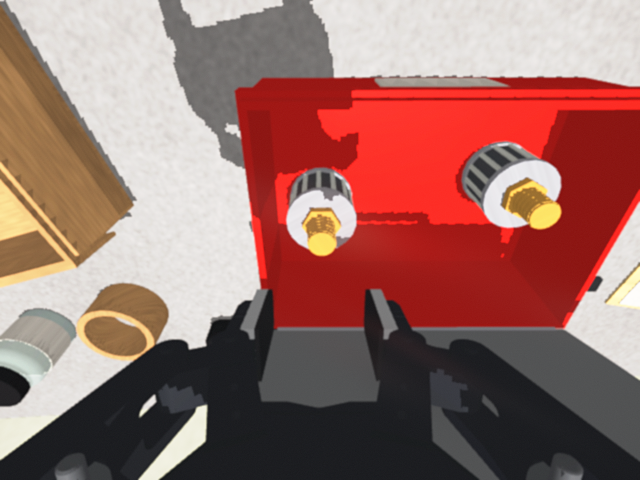

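Wrist view: nipple of the near strainer at (322,245), predicted (320,240); the other at (543,215). Only two strainers stand in the bin.

jog_arm --moves '[[[0,0,0],[-0.1,0.05,3.5],0],[[0,0,0],[-0.1,0.05,3.5],0],[[0,0,0],[0,0,3.5],0],[[0,0,0],[0,0,3.4],0],[[0,0,0],[0,0,0],0],[[0,0,0],[0,0,0],1],[[0,0,0],[0,0,0],1],[[0,0,0],[0,0,0],1],[[0,0,0],[0,0,0],1]]' --grip_force 70

```text
time: 15.47
eef_pos: [0.5652, 0.09, 0.1464]
tool_rot: [[-0.948, 0.113, 0.296], [0.108, 0.994, -0.033], [-0.298, 0.001, -0.954]]
wrist_force: [-0.0, 0.4, -2.4]
grip_width: 0.0214
grasp_force: 68.6
```

```bash
python3 - <<'E'
from h import *
b=P[:3];c=P[3:6];s=bot.state();R=s["tool_rot"];z=R[:,2]
g=s["eef_pos"]+.054*z;print(inv(b,g),s["grip_width"],s["wrist_force"])
t=W(c,(0,-.04,0));t[2]=g[2]
up=g+[0,0,.16]-np.array([.047,0,0])
plan([(up,R,"up"),(t+[0,0,.16],R,"overcarton"),(t+[0,0,.01],R,"down")])
E
```

```text
[ 0.0104 -0.088   0.0948] 0.02143701315461468 [-0.033   0.3678 -2.4062]
up | turn [0. 0. 0.] /0 | shift [ -0.32  -0.52 -16.66] n>=5
overcarton | turn [0. 0. 0.] /0 | shift [ -0.48 -35.31   0.13] n>=9
down | turn [0. 0. 0.] /0 | shift [ 4.47 -0.01 14.32] n>=4
```

jog_arm --moves '[[[0,0,0],[0,0,0],0],[[0,0,0],[0,0,0],0],[[0,0,0],[0,0,0.4],0],[[0,0,0],[0,0,0],0],[[0,0,0],[0,0,0],1],[[0,0,0],[0,0,0],1],[[0,0,0],[0,0,0],1],[[0,0,0],[0,0,0],1]]'

```text
time: 16.13
eef_pos: [0.5662, 0.0895, 0.1406]
tool_rot: [[-0.949, 0.113, 0.294], [0.108, 0.994, -0.034], [-0.296, -0.0, -0.955]]
wrist_force: [-0.7, -1.3, 2.2]
grip_width: 0.0218
grasp_force: 68.5
```

jog_arm --moves '[[[0,0,0],[0,0,-1],1],[[0,0,0],[0,0,-1.5],1],[[0,0,0],[0,0,-2.5],1],[[0,0,0],[0,0,-3],1],[[0,0,0],[0,0,-3],1],[[0,0,0],[0,0,-3],1],[[0,0,0],[0,0,-3],1],[[0,0,0],[0,0,0],1]]'

```text
time: 16.8
eef_pos: [0.5168, 0.0957, 0.3092]
tool_rot: [[-0.946, 0.113, 0.303], [0.108, 0.994, -0.032], [-0.305, 0.002, -0.952]]
wrist_force: [1.0, 0.0, -1.6]
grip_width: 0.0219
grasp_force: 68.8
```

```bash
python3 - <<'E'
from h import *
b=P[:3];c=P[3:6];s=bot.state();R=s["tool_rot"];z=R[:,2]
g=s["eef_pos"]+.054*z;print(inv(b,g),s["grip_width"],s["grasp_force"],s["wrist_force"])
E
```

```text
[-0.038  -0.0877  0.2578] 0.02193939355663593 68.75799894332886 [ 0.9815  0.0479 -1.6041]
```

```bash
python3 - <<'E'
from h import *
c=P[3:6];b=P[:3];R=RT(b[2]+np.pi,.3)
t=W(c,(0,-.04,.25))
plan([(t,R,"overcarton"),(t-[0,0,.159],R,"down")])
E
```

```text
overcarton | turn [ 0.0021  0.0099 -0.001 ] /1 | shift [ -0.44 -35.86   0.94] n>=9
down | turn [0. 0. 0.] /0 | shift [ 4.7  -0.   15.19] n>=4
```

jog_arm --moves '[[[0,0,0],[0,-2,0],1],[[0,0,0],[-0.05,-3.7,0.1],1],[[0,0,0],[-0.05,-4,0.1],1],[[0,0,0],[-0.05,-4,0.1],1],[[0,0,0],[-0.05,-4,0.1],1],[[0,0,0],[-0.05,-4,0.1],1],[[0,0,0],[-0.05,-4,0.1],1],[[0,0,0],[-0.05,-4,0.1],1],[[0,0,0],[-0.05,-3.7,0.1],1],[[0,0,0],[-0.05,-2.4,0.1],1]]'

```text
time: 17.63
eef_pos: [0.4812, -0.2647, 0.2942]
tool_rot: [[-0.949, 0.116, 0.292], [0.111, 0.993, -0.035], [-0.294, -0.001, -0.956]]
wrist_force: [0.5, 0.4, -2.3]
grip_width: 0.0218
grasp_force: 69.1
```

jog_arm --moves '[[[0,0,0],[0,0,0],1],[[0,0,0],[0.6,0,2],1],[[0,0,0],[0.95,0,3],1],[[0,0,0],[0.95,0,3],1],[[0,0,0],[0.9,0,3],1],[[0,0,0],[0.6,0,2],1],[[0,0,0],[0,0,0],1],[[0,0,0],[0,0,0],1]]'

```text
time: 18.3
eef_pos: [0.4818, -0.26, 0.158]
tool_rot: [[-0.95, 0.113, 0.29], [0.109, 0.994, -0.03], [-0.292, 0.003, -0.956]]
wrist_force: [1.0, 0.6, -1.8]
grip_width: 0.0216
grasp_force: 69.3
```

```bash
python3 - <<'E'
from h import *
c=P[3:6];b=P[:3];R=RT(b[2]+np.pi,.3)
s=bot.state();z=s["tool_rot"][:,2];g=s["eef_pos"]+.054*z;print(inv(c,g),s["grip_width"],s["grasp_force"],s["wrist_force"])
im=cams.read_camera("wrist");t=cams.read_camera("top")
cv2.imwrite("pics/w4.png",np.hstack([cv2.resize(im,(400,300)),cv2.resize(t[200:400,380:640],(390,300))]))
t=W(c,(0,-.04,.09));plan([(t,R,"place")])
E
```

```text
[-0.0014 -0.0383  0.1063] 0.021601476216435975 69.26398873329163 [ 0.9571  0.608  -1.7707]
place | turn [-0.0014  0.002  -0.0003] /1 | shift [0.59 0.03 1.83] n>=1
```

View pics/w4.png

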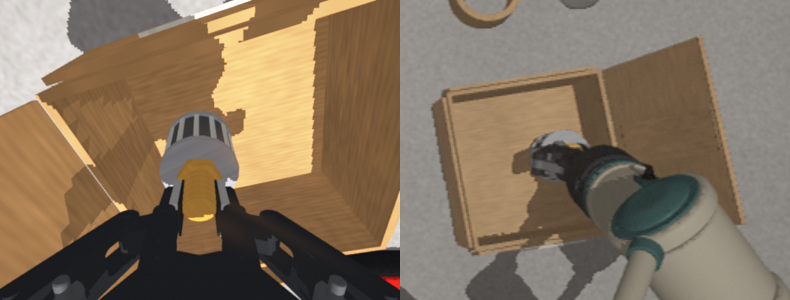

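The strainer hangs upright between the pads inside the carton, clear of the walls and flap.

jog_arm --moves '[[[0,0,0],[0.25,0,0.8],1],[[0,0,0],[0.25,0,0.7],1],[[0,0,0],[0.1,0,0.3],1],[[0,0,0],[0,0,0],1],[[0,0,0],[0,0,0],1]]'

```text
time: 18.82
eef_pos: [0.4822, -0.2613, 0.1406]
tool_rot: [[-0.949, 0.113, 0.294], [0.108, 0.994, -0.034], [-0.296, -0.0, -0.955]]
wrist_force: [-0.4, 0.0, -1.7]
grip_width: 0.0218
grasp_force: 69.8
```

jog_arm --moves '[[[0,0,0],[0,0,0],0],[[0,0,0],[0,0,0],0],[[0,0,0],[0,0,-1],0],[[0,0,0],[0,0,-3],0],[[0,0,0],[0,0,-4],0],[[0,0,0],[0,0,-4],0],[[0,0,0],[0,0,-4],0],[[0,0,0],[0,0,-2],0],[[0,0,0],[0,0,0],0]]'

```text
time: 19.57
eef_pos: [0.4301, -0.2567, 0.3194]
tool_rot: [[-0.946, 0.114, 0.302], [0.106, 0.993, -0.042], [-0.305, -0.008, -0.952]]
wrist_force: [-0.1, -0.3, -1.2]
grip_width: 0.0431
grasp_force: 0.0
```

```bash
python3 - <<'E'
from h import *
b=P[:3];R=RT(b[2]+np.pi,.3);z=R[:,2];print(bot.state()["eef_pos"])
t=cams.read_camera("top")
hsv=cv2.cvtColor(t,cv2.COLOR_BGR2HSV);m=cv2.inRange(hsv,(10,110,90),(30,255,255));m[:, :175]=0;m[:,330:]=0;m[:220]=0;m[310:]=0
n,l,st,ce=cv2.connectedComponentsWithStats(m)
for i in range(1,n):
  if st[i,4]>15: print(st[i],ce[i],inv(b,onz("top",*ce[i],.083)))
g=W(b,(-.014,.0815,.088))
plan([(g-.17*z,R,"preA"),(g-.05*z,R,"nearA"),(g,R,"A")])
E
```

```text
[ 0.4301 -0.2567  0.3194]
[200 251  18  18 233] [208.4721 259.0901] [-0.0153  0.0822  0.083 ]
preA | turn [-0.0053  0.006   0.    ] /1 | shift [-1.61 52.85  2.01] n>=13
nearA | turn [0. 0. 0.] /0 | shift [-0.  0. 12.] n>=3
A | turn [0. 0. 0.] /0 | shift [0. 0. 5.] n>=2
```

jog_arm --moves '[[[0,0,0],[0,4,0.1],0],[[0,0,0],[0,4.1,0.1],0],[[0,0,0],[0,4.1,0.1],0],[[0,0,0],[0,4.1,0.1],0],[[0,0,0],[0,4.1,0.1],0],[[0,0,0],[0,4.1,0.1],0],[[0,0,0],[0,4.1,0.1],0],[[0,0,0],[0,4.1,0.1],0],[[0,0,0],[0,4.1,0.1],0],[[0,0,0],[0,4.1,0.1],0]]'

```text
time: 20.45
eef_pos: [0.4777, 0.153, 0.3016]
tool_rot: [[-0.95, 0.113, 0.291], [0.107, 0.994, -0.034], [-0.293, -0.001, -0.956]]
wrist_force: [1.0, -1.3, -0.2]
grip_width: 0.0426
grasp_force: 0.0
```

jog_arm --moves '[[[0,0,0],[-0.5,4,0.3],0],[[0,0,0],[-0.5,4,0.4],0],[[0,0,0],[-0.6,4,0.3],0],[[0,0,0],[0,0,0],0],[[0,0,0],[0,0,0],0]]'

```text
time: 20.87
eef_pos: [0.5099, 0.2699, 0.2958]
tool_rot: [[-0.951, 0.11, 0.29], [0.104, 0.994, -0.034], [-0.292, -0.002, -0.956]]
wrist_force: [-1.1, 0.3, -0.3]
grip_width: 0.0426
grasp_force: 0.0
```

```bash
python3 - <<'E'
from h import *
b=P[:3];R=RT(b[2]+np.pi,.3);z=R[:,2]
s=bot.state();im=cams.read_camera("wrist")
hsv=cv2.cvtColor(im,cv2.COLOR_BGR2HSV);m=cv2.inRange(hsv,(12,120,90),(30,255,255));m[300:]=0;m[:,:200]=0;m[:,450:]=0
n,l,st,ce=cv2.connectedComponentsWithStats(m)
for i in range(1,n):
  if st[i,4]>60: print(st[i],ce[i])
g=W(b,(-.014,.0815,.088));print(s["eef_pos"],proj("wrist",W(b,(-.014,.0815,.095)),s))
plan([(g-.05*z,R,"nearA"),(g,R,"A")])
cv2.imwrite("pics/w5.png",im)
E
```

```text
[ 303  202   32   46 1134] [319.0529 224.575 ]
[0.5099 0.2699 0.2958] [315.8368 236.5627]
nearA | turn [-0.0022 -0.0037  0.0018] /1 | shift [-0.26 -0.14 11.46] n>=3
A | turn [0. 0. 0.] /0 | shift [0. 0. 5.] n>=2
```

jog_arm --moves '[[[0,0,0],[-0.1,0,3.5],0],[[0,0,0],[-0.1,0,3.5],0],[[0,0,0],[0,0,3.5],0],[[0,0,0],[0,0,3.3],0],[[0,0,0],[0,0,2.6],0],[[0,0,0],[0,0,0],0],[[0,0,0],[0,0,0],1],[[0,0,0],[0,0,0],1],[[0,0,0],[0,0,0],1],[[0,0,0],[0,0,0],1]]'

```text
time: 21.75
eef_pos: [0.56, 0.262, 0.1434]
tool_rot: [[-0.949, 0.114, 0.294], [0.109, 0.994, -0.033], [-0.296, 0.0, -0.955]]
wrist_force: [-0.2, -0.2, -1.3]
grip_width: 0.0218
grasp_force: 68.4
```

```bash
python3 - <<'E'
from h import *
b=P[:3];s=bot.state();g=s["eef_pos"]+.054*s["tool_rot"][:,2];print(inv(b,g),s["grip_width"],s["grasp_force"],s["wrist_force"])
E
```

```text
[-0.0142  0.0823  0.0918] 0.021848720122807995 68.3819568157196 [-0.1728 -0.2369 -1.3382]
```

jog_arm --moves '[[[0,0,0],[0,0,-1],1],[[0,0,0],[0,0,-1.5],1],[[0,0,0],[0,0,-2.5],1],[[0,0,0],[0,0,-3],1],[[0,0,0],[0,0,-3],1],[[0,0,0],[0,0,-3],1],[[0,0,0],[0,0,-3],1],[[0,0,0],[0,0,0],1]]'

```text
time: 22.42
eef_pos: [0.5109, 0.2693, 0.3128]
tool_rot: [[-0.946, 0.112, 0.305], [0.109, 0.994, -0.027], [-0.306, 0.007, -0.952]]
wrist_force: [1.8, 1.4, -0.9]
grip_width: 0.0218
grasp_force: 68.8
```

```bash
python3 - <<'E'
from h import *
c=P[3:6];b=P[:3];R=RT(b[2]+np.pi,.3);s=bot.state();print(s["grip_width"],s["eef_pos"])
t=W(c,(0,.042,.25))
plan([(t,R,"overcarton"),(t-[0,0,.14],R,"down")])
E
```

```text
0.021752626344409186 [0.5109 0.2693 0.3128]
overcarton | turn [ 0.007   0.0111 -0.0014] /1 | shift [ -0.64 -45.15   1.38] n>=12
down | turn [0. 0. 0.] /0 | shift [ 4.14 -0.   13.37] n>=4
```

jog_arm --moves '[[[0,0,0],[0,-2,0.1],1],[[0,0,0],[-0.05,-3.7,0.1],1],[[0,0,0],[-0.05,-4,0.1],1],[[0,0,0],[-0.05,-4,0.1],1],[[0,0,0],[-0.05,-4,0.1],1],[[0,0,0],[-0.05,-4,0.1],1],[[0,0,0],[-0.05,-4,0.1],1],[[0,0,0],[-0.05,-4,0.1],1],[[0,0,0],[-0.05,-4,0.1],1],[[0,0,0],[-0.05,-4,0.1],1]]'

```text
time: 23.25
eef_pos: [0.4736, -0.1088, 0.2965]
tool_rot: [[-0.949, 0.113, 0.294], [0.107, 0.994, -0.034], [-0.296, -0.0, -0.955]]
wrist_force: [1.0, 0.3, -2.5]
grip_width: 0.0219
grasp_force: 69.0
```

jog_arm --moves '[[[0,0,0],[-0.1,-3.5,0.1],1],[[0,0,0],[-0.1,-2.5,0.1],1],[[0,0,0],[0,-1.4,0],1],[[0,0,0],[0,0,0],1],[[0,0,0],[0.6,0,2.1],1],[[0,0,0],[0.95,0,3],1],[[0,0,0],[0.95,0,3],1],[[0,0,0],[0.95,0,3],1],[[0,0,0],[0.6,0,2],1],[[0,0,0],[0,0,0],1]]'

```text
time: 24.08
eef_pos: [0.4659, -0.178, 0.1535]
tool_rot: [[-0.952, 0.112, 0.285], [0.109, 0.994, -0.027], [-0.286, 0.005, -0.958]]
wrist_force: [-0.5, 0.6, -2.9]
grip_width: 0.0214
grasp_force: 69.0
```

```bash
python3 - <<'E'
from h import *
c=P[3:6];b=P[:3];R=RT(b[2]+np.pi,.3)
s=bot.state();z=s["tool_rot"][:,2];g=s["eef_pos"]+.054*z;print(inv(c,g),s["grip_width"],s["grasp_force"],s["wrist_force"])
cv2.imwrite("pics/w6.png",cams.read_camera("wrist"))
crop("pics/w6.png","pics/w6b.png",0,0,640,480,.7)
plan([(W(c,(0,.042,.0925)),R,"place")])
E
```

```text
[-0.0044  0.0455  0.1017] 0.02139316892009558 69.0127444267273 [-0.5344  0.6301 -2.8523]
place | turn [ 0.0032 -0.0056 -0.0006] /1 | shift [ 0.07 -0.1   1.21] n>=1
```

View pics/w6b.png

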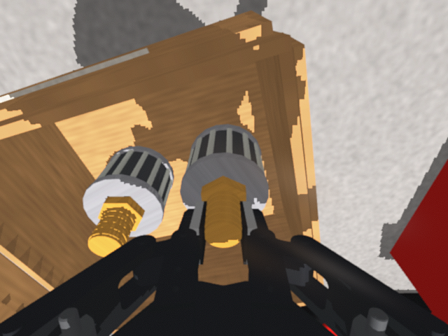

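The first strainer stands upright at (120,200) and the second hangs clear beside it at (225,180).

jog_arm --moves '[[[0,0,0],[0.05,-0.1,0.5],1],[[0,0,0],[0.05,0,0.4],1],[[0,0,0],[0,0,0.3],1],[[0,0,0],[0,0,0],1],[[0,0,0],[0,0,0],1]]'

```text
time: 24.55
eef_pos: [0.472, -0.1827, 0.1467]
tool_rot: [[-0.949, 0.113, 0.295], [0.108, 0.994, -0.034], [-0.296, -0.001, -0.955]]
wrist_force: [-0.0, -0.2, -2.5]
grip_width: 0.0216
grasp_force: 69.0
```

jog_arm --moves '[[[0,0,0],[0,0,0],0],[[0,0,0],[0,0,0],0],[[0,0,0],[0,0,-1],0],[[0,0,0],[0,0,-3],0],[[0,0,0],[0,0,-4],0],[[0,0,0],[0,0,-4],0],[[0,0,0],[0,0,-4],0],[[0,0,0],[0,0,-4],0],[[0,0,0],[0,0,-2],0],[[0,0,0],[0,0,0],0]]'

```text
time: 25.38
eef_pos: [0.4079, -0.1763, 0.3627]
tool_rot: [[-0.946, 0.114, 0.303], [0.107, 0.993, -0.041], [-0.306, -0.007, -0.952]]
wrist_force: [0.2, -0.4, 0.2]
grip_width: 0.0427
grasp_force: 0.0
```

```bash
python3 - <<'E'
from h import *
b=P[:3];c=P[3:6]
s=bot.state();w=cams.read_camera("wrist");t=cams.read_camera("top");print(s["eef_pos"],s["q"])
cv2.imwrite("pics/w7.png",np.hstack([cv2.resize(w,(400,300)),cv2.resize(t[180:380,120:386],(399,300))]))
# flap: closed fingers, tool down, closing dir along carton y
R0=RT(c[2]+np.pi)
a=P[6]
f=lambda r,a,off:W(c,(0,-.095+r*np.cos(a)-off*np.sin(a),.105+r*np.sin(a)+off*np.cos(a)))
print("edge",f(.185,a,0))
E
```

```text
[ 0.4079 -0.1763  0.3627] [ -38.3631   -4.9847  103.7043    9.8174   66.1218 -124.6518]
edge [ 0.5139 -0.3539  0.2863]
```

View pics/w7.png

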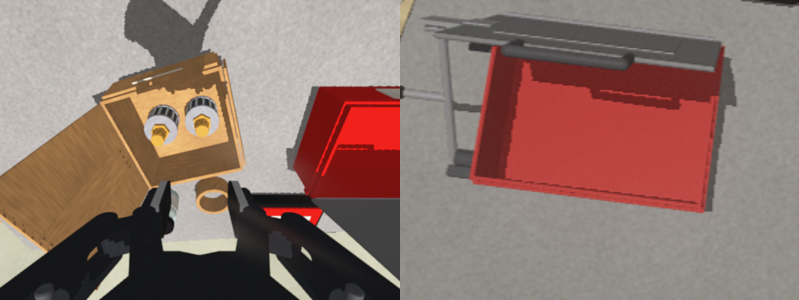

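Both strainers stand upright in the carton at (160,135) and (202,125), the bin is empty, and the lid still rests on the stay. Next the flap.

```bash
cat > flap.py <<'E'
from h import *
b=P[:3];c=P[3:6];a0=P[6];R=RT(b[2]+np.pi,.3);z=R[:,2]
def tip(a,r=.155,off=0):
    o=.0145*np.sin(a)+off
    return W(c,(0,-.095+r*np.cos(a)-o*np.sin(a),.105+r*np.sin(a)+o*np.cos(a)))-.019*z
s=tip(a0,off=.04);h=s.copy();h[2]=.36
u=bot.state()["eef_pos"]+.054*bot.state()["tool_rot"][:,2];u[2]=.36
w=[(u,R,"up"),(h,R,"over"),(s,R,"behind"),(tip(a0,off=.005),R,"touch")]
for a in np.linspace(a0,0.03,13)[1:]: w.append((tip(a,off=.004),R,"%.2f"%a))
plan(w)
E
python3 flap.py
```

```text
up | turn [-0.0019  0.0025 -0.0007] /1 | shift [-1.62 -0.01 -5.18] n>=2
over | turn [0. 0. 0.] /0 | shift [-11.21 -21.08   3.47] n>=6
behind | turn [0. 0. 0.] /0 | shift [ 2.83 -0.    9.15] n>=3
touch | turn [0. 0. 0.] /0 | shift [ 0.68  3.3  -0.94] n>=1
1.63 | turn [0. 0. 0.] /0 | shift [ 0.42  2.18 -0.72] n>=1
1.48 | turn [0. 0. 0.] /0 | shift [ 0.51  2.17 -0.4 ] n>=1
1.34 | turn [0. 0. 0.] /0 | shift [ 0.62  2.21 -0.08] n>=1
1.19 | turn [0. 0. 0.] /0 | shift [0.72 2.2  0.25] n>=1
1.05 | turn [0. 0. 0.] /0 | shift [0.81 2.13 0.59] n>=1
0.90 | turn [0. 0. 0.] /0 | shift [0.87 2.01 0.92] n>=1
0.76 | turn [0. 0. 0.] /0 | shift [0.92 1.83 1.24] n>=1
0.61 | turn [0. 0. 0.] /0 | shift [0.95 1.61 1.54] n>=1
0.47 | turn [0. 0. 0.] /0 | shift [0.95 1.34 1.8 ] n>=1
0.32 | turn [0. 0. 0.] /0 | shift [0.92 1.02 2.02] n>=1
0.18 | turn [0. 0. 0.] /0 | shift [0.88 0.68 2.19] n>=1
0.03 | turn [0. 0. 0.] /0 | shift [0.8  0.32 2.3 ] n>=1
```

jog_arm --moves '[[[0,0,0],[-0.8,0,-2.6],1],[[0,0,0],[-0.8,0,-2.6],1],[[0,0,0],[-1.87,-3.51,0.58],1],[[0,0,0],[-1.87,-3.51,0.58],1],[[0,0,0],[-1.87,-3.51,0.58],1],[[0,0,0],[-1.87,-3.51,0.58],1],[[0,0,0],[-1.87,-3.51,0.58],1],[[0,0,0],[-1.87,-3.53,0.57],1],[[0,0,0],[0,0,0],1],[[0,0,0],[0,0,0],1]]'

```text
time: 26.32
eef_pos: [0.5002, -0.3998, 0.4059]
tool_rot: [[-0.95, 0.115, 0.289], [0.111, 0.993, -0.029], [-0.29, 0.005, -0.957]]
wrist_force: [-0.3, 0.8, -0.1]
grip_width: -0.0001
grasp_force: 0.0
```

jog_arm --moves '[[[0,0,0],[0.9,0,3],1],[[0,0,0],[0.95,0,3.1],1],[[0,0,0],[0.95,0,3.05],1],[[0,0,0],[0,0,0],1],[[0,0,0],[0,0,0],1]]'

```text
time: 26.73
eef_pos: [0.4993, -0.396, 0.3128]
tool_rot: [[-0.95, 0.113, 0.29], [0.109, 0.994, -0.029], [-0.292, 0.004, -0.956]]
wrist_force: [0.4, 0.0, 0.9]
grip_width: -0.0
grasp_force: 0.0
```

```bash
python3 flap.py | sed -n '3,4p'; python3 - <<'E'
from h import *
s=bot.state();print(s["eef_pos"],s["q"],s["wrist_force"])
print(inv(P[3:6],s["eef_pos"]+.073*s["tool_rot"][:,2]))
E
```

```text
behind | turn [0. 0. 0.] /0 | shift [ 2.83 -0.    9.15] n>=3
touch | turn [0. 0. 0.] /0 | shift [ 0.68  3.3  -0.94] n>=1
[ 0.4993 -0.396   0.3128] [ -50.0994   15.2827   87.5225   12.9714   65.4699 -137.7878] [0.3971 0.0327 0.898 ]
[-0.0005 -0.1766  0.243 ]
```

jog_arm --moves '[[[0,0,0],[0.34,1.65,-0.47],1],[[0,0,0],[0.34,1.65,-0.47],1],[[0,0,0],[0.42,2.18,-0.72],1],[[0,0,0],[0.51,2.17,-0.4],1],[[0,0,0],[0.62,2.21,-0.08],1],[[0,0,0],[0.72,2.2,0.25],1],[[0,0,0],[0.81,2.13,0.59],1],[[0,0,0],[0.87,2.01,0.92],1],[[0,0,0],[0,0,0],1]]'

```text
time: 27.48
eef_pos: [0.4713, -0.2266, 0.3056]
tool_rot: [[-0.95, 0.11, 0.293], [0.105, 0.994, -0.03], [-0.295, 0.002, -0.956]]
wrist_force: [0.2, 0.7, -1.8]
grip_width: -0.0
grasp_force: 0.0
```

```bash
python3 - <<'E'
from h import *
s=bot.state();print(s["eef_pos"],s["wrist_force"],inv(P[3:6],s["eef_pos"]+.073*s["tool_rot"][:,2]))
sc=cams.read_camera("scene");cv2.imwrite("pics/s8.png",cv2.resize(sc[130:430,0:400],None,fx=1.3,fy=1.3))
E
```

```text
[ 0.4713 -0.2266  0.3056] [ 0.1755  0.7378 -1.7911] [-0.0009 -0.005   0.2359]
```

View pics/s8.png

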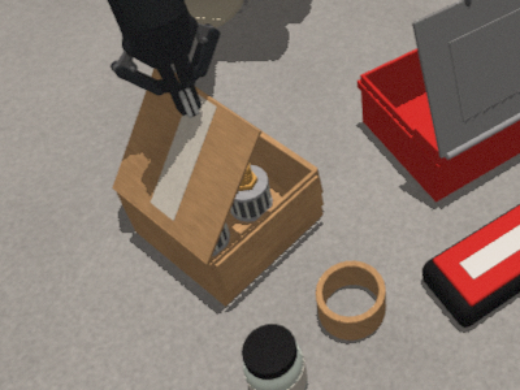

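The flap leans halfway over the carton with the fingers on its outer face near the free edge. Continuing.

jog_arm --moves '[[[0,0,0],[0.92,1.83,1.24],1],[[0,0,0],[0.95,1.61,1.54],1],[[0,0,0],[0.95,1.34,1.8],1],[[0,0,0],[0.92,1.02,2.02],1],[[0,0,0],[0.88,0.68,2.19],1],[[0,0,0],[0.5,0.2,1.3],1],[[0,0,0],[0,0,0],1],[[0,0,0],[0,0,0],1]]'

```text
time: 28.2
eef_pos: [0.4629, -0.164, 0.1946]
tool_rot: [[-0.949, 0.113, 0.295], [0.108, 0.994, -0.035], [-0.297, -0.001, -0.955]]
wrist_force: [0.2, 0.0, 0.2]
grip_width: -0.0002
grasp_force: 0.0
```

```bash
python3 - <<'E'
from h import *
s=bot.state();print(s["eef_pos"],s["wrist_force"],inv(P[3:6],s["eef_pos"]+.073*s["tool_rot"][:,2]))
E
```

```text
[ 0.4629 -0.164   0.1946] [0.1658 0.0036 0.1971] [0.0008 0.0577 0.1249]
```

jog_arm --moves '[[[0,0,0],[0.15,0,0.5],1],[[0,0,0],[0.15,0,0.4],1],[[0,0,0],[0,0,0],1],[[0,0,0],[0,0,0],1]]'

```text
time: 28.53
eef_pos: [0.462, -0.1638, 0.1844]
tool_rot: [[-0.949, 0.114, 0.294], [0.109, 0.994, -0.034], [-0.296, -0.001, -0.955]]
wrist_force: [0.4, 0.4, 0.3]
grip_width: 0.0001
grasp_force: 0.1
```

jog_arm --moves '[[[0,0,0],[0.08,0,0.25],1],[[0,0,0],[0,0,0],1],[[0,0,0],[0,0,0],1]]'

```text
time: 28.78
eef_pos: [0.4621, -0.1637, 0.1816]
tool_rot: [[-0.949, 0.113, 0.295], [0.108, 0.994, -0.034], [-0.297, -0.001, -0.955]]
wrist_force: [1.7, 0.3, 1.2]
grip_width: 0.0003
grasp_force: 0.6
```

```bash
python3 - <<'E'
from h import *
s=bot.state();print(s["eef_pos"],s["wrist_force"],inv(P[3:6],s["eef_pos"]+.073*s["tool_rot"][:,2]))
E
```

```text
[ 0.4621 -0.1637  0.1816] [1.7415 0.2859 1.1539] [0.0001 0.0582 0.1119]
```

jog_arm --moves '[[[0,0,0],[0.06,0,0.2],1],[[0,0,0],[0,0,0],1],[[0,0,0],[0,0,0],1],[[0,0,0],[-0.6,0,-2],1],[[0,0,0],[-1.1,0,-3.8],1],[[0,0,0],[-1.1,0,-3.8],1],[[0,0,0],[-1.1,0,-3.8],1],[[0,0,0],[-1.1,0,-3.8],1],[[0,0,0],[-1.1,0,-3.8],1],[[0,0,0],[-1.1,0,-3.8],1]]'

```text
time: 29.62
eef_pos: [0.4563, -0.1622, 0.439]
tool_rot: [[-0.949, 0.113, 0.293], [0.108, 0.994, -0.033], [-0.295, 0.0, -0.956]]
wrist_force: [0.5, -0.7, 0.2]
grip_width: -0.0003
grasp_force: 0.0
```

```bash
python3 - <<'E'
from h import *
b=P[:3];c=P[3:6];R=RT(b[2]+np.pi/2);t=cams.read_camera("top");sc=cams.read_camera("scene")
for y,x in((.09,.093),(.09,-.093)):print(proj("top",W(c,(x,y,.108))),proj("scene",W(c,(x,y,.108))))
cv2.imwrite("pics/t9.png",np.hstack([cv2.resize(t[180:380,380:640],(390,300)),cv2.resize(sc[190:390,60:320],(390,300))]))
h=lambda t:(.1-.24*np.cos(t)+.003*np.sin(t),.105+.24*np.sin(t)+.003*np.cos(t))
x,z=h(1.22);s=bot.state();print(s["eef_pos"],s["q"])
u=s["eef_pos"]-[0,0,.054]
plan([(u,R,"turn"),(W(b,(x-.06,0,.42)),R,"front"),(W(b,(x,0,.40)),R,"over"),(W(b,(x,0,z)),R,"handle")])
E
```

```text
[414.6156 261.7938] [239.748  261.4267]
[433.0615 365.4762] [168.3484 212.8083]
[ 0.4591 -0.1638  0.445 ] [ -32.3225   -2.669    90.3255    7.647    76.0771 -116.652 ]
turn | turn [0.2411 0.2504 1.5569] /13 | shift [0. 0. 0.] n>=0
front | turn [0. 0. 0.] /0 | shift [35.21  4.29 -2.9 ] n>=9
over | turn [0. 0. 0.] /0 | shift [0. 6. 2.] n>=2
handle | turn [0. 0. 0.] /0 | shift [0.   0.   6.86] n>=2
```

View pics/t9.png

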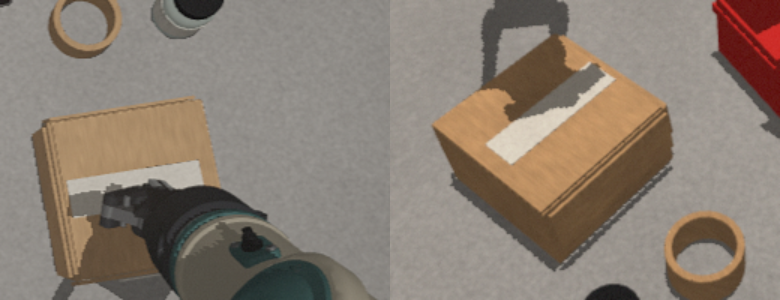

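The flap lies flat on the carton's rim. Now turn the tool back and move to the handle.

jog_arm --moves '[[[0.0185,0.0193,0.1198],[0,0,0],0.1],[[0.0185,0.0193,0.1198],[0,0,0],0.1],[[0.0185,0.0193,0.1198],[0,0,0],0.1],[[0.0185,0.0193,0.1198],[0,0,0],0.1],[[0.0185,0.0193,0.1198],[0,0,0],0.1],[[0.0185,0.0193,0.1198],[0,0,0],0.1],[[0.0185,0.0193,0.1198],[0,0,0],0.1],[[0.0185,0.0193,0.1198],[0,0,0],0.1],[[0.0185,0.0193,0.1198],[0,0,0],0.1],[[0.0185,0.0193,0.1198],[0,0,0],0.1]]'

```text
time: 30.55
eef_pos: [0.4569, -0.1624, 0.4361]
tool_rot: [[-0.238, 0.97, 0.043], [0.97, 0.239, -0.044], [-0.053, 0.031, -0.998]]
wrist_force: [0.2, 0.3, -0.6]
grip_width: 0.0389
grasp_force: 0.0
```

jog_arm --moves '[[[0.0185,0.0193,0.1198],[0,0,0],0.1],[[0.0185,0.0193,0.1198],[0,0,0],0.1],[[0.0185,0.0193,0.1198],[0,0,0],0.1],[[0,0,0],[0,0,0],0.1],[[0,0,0],[3.5,0.4,-0.3],0.1],[[0,0,0],[3.5,0.4,-0.3],0.1],[[0,0,0],[3.5,0.4,-0.3],0.1],[[0,0,0],[3.5,0.4,-0.3],0.1],[[0,0,0],[3.5,0.4,-0.3],0.1],[[0,0,0],[3.5,0.4,-0.3],0.1]]'

```text
time: 31.38
eef_pos: [0.5047, 0.0447, 0.4559]
tool_rot: [[0.11, 0.994, -0.013], [0.994, -0.11, 0.008], [0.006, -0.014, -1.0]]
wrist_force: [0.3, 0.4, 0.7]
grip_width: 0.0384
grasp_force: 0.0
```

jog_arm --moves '[[[0,0,0],[3.5,0.4,-0.3],0.1],[[0,0,0],[3.5,0.4,-0.3],0.1],[[0,0,0],[3.5,0.4,-0.3],0.1],[[0,0,0],[3.5,0.4,-0.2],0.1],[[0,0,0],[0,0,0],0.1],[[0,0,0],[0,0,0],0.1]]'

```text
time: 31.88
eef_pos: [0.5367, 0.1819, 0.4669]
tool_rot: [[0.107, 0.994, -0.014], [0.994, -0.107, 0.007], [0.006, -0.015, -1.0]]
wrist_force: [-0.5, -0.1, -0.5]
grip_width: 0.0385
grasp_force: 0.0
```

```bash
python3 - <<'E'
from h import *
b=P[:3];R=RT(b[2]+np.pi/2)
h=lambda t:(.1-.24*np.cos(t)+.003*np.sin(t),.105+.24*np.sin(t)+.003*np.cos(t))
x,z=h(1.22);s=bot.state();print(s["eef_pos"],x,z)
plan([(W(b,(x,0,.40)),R,"over"),(W(b,(x,0,z)),R,"handle")])
q=np.array([h(t) for t in np.linspace(1.22,1.51,9)])
print((np.diff(q,axis=0)*[100,-100]).round(2).tolist())
E
```

```text
[0.5367 0.1819 0.4669] 0.02034231895310592 0.3314147827555244
over | turn [-0.0148 -0.0058  0.0055] /1 | shift [-0.01  6.47  1.29] n>=2
handle | turn [0. 0. 0.] /0 | shift [0.   0.   6.86] n>=2
[[0.83, -0.27], [0.84, -0.24], [0.84, -0.21], [0.85, -0.18], [0.86, -0.15], [0.86, -0.12], [0.87, -0.09], [0.87, -0.06]]
```

jog_arm --moves '[[[-0.0148,-0.0058,0.0055],[0,3.2,0.6],0.1],[[0,0,0],[0,3.2,0.6],0.1],[[0,0,0],[0,0,0],0.1],[[0,0,0],[0,0,2.3],0.1],[[0,0,0],[0,0,2.4],0.1],[[0,0,0],[0,0,2.3],0.1],[[0,0,0],[0,0,0],1],[[0,0,0],[0,0,0],1],[[0,0,0],[0,0,0],1],[[0,0,0],[0,0,0],1]]' --grip_force 50

```text
time: 32.72
eef_pos: [0.6007, 0.1718, 0.386]
tool_rot: [[0.119, 0.993, 0.002], [0.993, -0.119, -0.001], [-0.001, 0.002, -1.0]]
wrist_force: [1.1, -2.6, -6.7]
grip_width: 0.0102
grasp_force: 48.6
```

jog_arm --moves '[[[0,0,0],[0,0.83,-0.27],1],[[0,0,0],[0,0.84,-0.24],1],[[0,0,0],[0,0.84,-0.21],1],[[0,0,0],[0,0.85,-0.18],1],[[0,0,0],[0,0.86,-0.15],1],[[0,0,0],[0,0.86,-0.12],1],[[0,0,0],[0,0.87,-0.09],1],[[0,0,0],[0,0.87,-0.06],1],[[0,0,0],[0,0,0],1],[[0,0,0],[0,0,0],1]]'

```text
time: 33.55
eef_pos: [0.67, 0.1639, 0.4004]
tool_rot: [[0.12, 0.993, 0.006], [0.993, -0.12, -0.001], [0.0, 0.006, -1.0]]
wrist_force: [-0.0, -4.9, -0.4]
grip_width: 0.0104
grasp_force: 49.9
```

```bash
python3 - <<'E'
from h import *
b=P[:3];s=bot.state();R=RT(b[2]+np.pi/2)
g=inv(b,s["eef_pos"]+.054*s["tool_rot"][:,2]);print(g,np.arctan2(g[2]-.105,.1-g[0]),s["grip_width"],s["wrist_force"])
x,z=-.075+.085*np.cos(.72),.085+.085*np.sin(.72)
u=g+[0,0,.085]
plan([(W(b,u),R,"up"),(W(b,(x,.207,.41)),R,"over"),(W(b,(x,.207,z)),R,"grip")])
q=.085*np.array([[np.cos(t),np.sin(t)] for t in np.linspace(.72,-.03,11)])
print((np.diff(q,axis=0)*[100,-100]).round(2).tolist())
E
```

```text
[ 0.0904 -0.0028  0.3464] 1.5311119964310553 0.010369728640285134 [-0.0021 -4.875  -0.3563]
up | turn [ 0.006  -0.0001 -0.0071] /1 | shift [ 0.    0.03 -8.5 ] n>=3
over | turn [0. 0. 0.] /0 | shift [ 20.98 -10.15   2.14] n>=6
grip | turn [0. 0. 0.] /0 | shift [ 0.   0.  26.9] n>=7
[[0.4, 0.49], [0.36, 0.52], [0.32, 0.55], [0.28, 0.57], [0.24, 0.59], [0.19, 0.61], [0.15, 0.62], [0.1, 0.63], [0.05, 0.64], [0.0, 0.64]]
```

jog_arm --moves '[[[0,0,0],[0,0,0],0.1],[[0,0,0],[0,0,0],0.1],[[0,0,-0.007],[0,0,-2],0.1],[[0,0,0],[0,0,-3.2],0.1],[[0,0,0],[0,0,-3.3],0.1],[[0,0,0],[0,-2,0],0.1],[[0,0,0],[3.5,-2,0],0.1],[[0,0,0],[3.5,-2,0],0.1],[[0,0,0],[3.5,-2,0],0.1],[[0,0,0],[3.5,-2,0],0.1]]'

```text
time: 34.38
eef_pos: [0.5828, 0.3174, 0.4855]
tool_rot: [[0.111, 0.994, 0.004], [0.994, -0.111, 0.004], [0.004, 0.003, -1.0]]
wrist_force: [0.4, -0.0, 0.4]
grip_width: 0.0385
grasp_force: 0.0
```

jog_arm --moves '[[[0,0,0],[3.5,-0.15,0],0.1],[[0,0,0],[3.5,0,0],0.1],[[0,0,0],[0,0,3],0.1],[[0,0,0],[0,0,3.8],0.1],[[0,0,0],[0,0,3.8],0.1],[[0,0,0],[0,0,3.8],0.1],[[0,0,0],[0,0,3.5],0.1],[[0,0,0],[0,0,2],0.1],[[0,0,0],[0,0,0],0.1],[[0,0,0],[0,0,0],0.1]]'

```text
time: 35.22
eef_pos: [0.5904, 0.3857, 0.285]
tool_rot: [[0.111, 0.994, 0.001], [0.994, -0.111, 0.002], [0.002, 0.0, -1.0]]
wrist_force: [0.0, 0.6, 1.5]
grip_width: 0.0386
grasp_force: 0.0
```

```bash
python3 - <<'E'
from h import *
b=P[:3];s=bot.state();R=RT(b[2]+np.pi/2)
x,z=-.075+.085*np.cos(.72),.085+.085*np.sin(.72)
im=cams.read_camera("wrist");print(s["eef_pos"],[proj("wrist",W(b,(x,y,z)),s) for y in(.207,.226)])
plan([(W(b,(x,.207,z)),R,"grip")])
t=cams.read_camera("top")
cv2.imwrite("pics/w10.png",np.hstack([cv2.resize(im,(400,300)),cv2.resize(t[130:330,110:376],(399,300))]))
E
```

```text
[0.5904 0.3857 0.285 ] [array([323.0135, 257.7664]), array([323.167 , 230.9726])]
grip | turn [ 0.0038 -0.0035  0.0016] /1 | shift [-0.2  0.2  9.2] n>=3
```

View pics/w10.png

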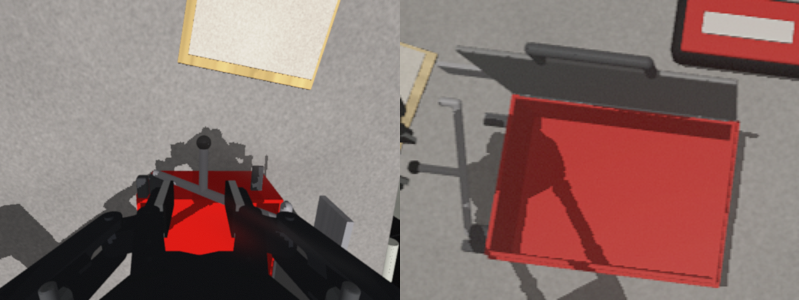

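The stay's ball is at (326,227) full-scale (predicted (323,231)), the stay still raised, the lid standing upright.

jog_arm --moves '[[[0,0,0],[-0.1,0.1,3.1],0.1],[[0,0,0],[0,0.1,3.1],0.1],[[0,0,0],[0,0,3],0.1],[[0,0,0],[0,0,0],0.1],[[0,0,0],[0,0,0],1],[[0,0,0],[0,0,0],1],[[0,0,0],[0,0,0],1],[[0,0,0],[0,0,0],1]]'

```text
time: 35.98
eef_pos: [0.5947, 0.3847, 0.1967]
tool_rot: [[0.111, 0.994, 0.008], [0.994, -0.111, 0.004], [0.005, 0.008, -1.0]]
wrist_force: [1.9, 0.1, 3.5]
grip_width: 0.0077
grasp_force: 48.9
```

jog_arm --moves '[[[0,0,0],[0,0.4,0.49],1],[[0,0,0],[0,0.36,0.52],1],[[0,0,0],[0,0.32,0.55],1],[[0,0,0],[0,0.28,0.57],1],[[0,0,0],[0,0.24,0.59],1],[[0,0,0],[0,0.19,0.61],1],[[0,0,0],[0,0.15,0.62],1],[[0,0,0],[0,0.1,0.63],1],[[0,0,0],[0,0.05,0.64],1],[[0,0,0],[0,0,0.64],1]]'

```text
time: 36.82
eef_pos: [0.6148, 0.3824, 0.1379]
tool_rot: [[0.112, 0.994, 0.005], [0.994, -0.112, 0.003], [0.004, 0.004, -1.0]]
wrist_force: [-7.8, -1.8, 45.5]
grip_width: 0.0078
grasp_force: 56.9
```

jog_arm --moves '[[[0,0,0],[0,0,0],1],[[0,0,0],[0,0,0],1],[[0,0,0],[0,0,0],1]]'

```text
time: 37.07
eef_pos: [0.6146, 0.3824, 0.1385]
tool_rot: [[0.111, 0.994, 0.006], [0.994, -0.111, 0.003], [0.004, 0.005, -1.0]]
wrist_force: [-1.7, 1.8, 19.7]
grip_width: 0.008
grasp_force: 54.3
```

```bash
python3 - <<'E'
from h import *
b=P[:3];s=bot.state();g=inv(b,s["eef_pos"]+.054*s["tool_rot"][:,2]);print(g,s["grip_width"],s["wrist_force"],np.arcsin((g[2]-.085)/.085))
E
```

```text
[0.0108 0.2083 0.0845] 0.008003105376806156 [-1.6855  1.7549 19.6645] -0.005724649260753961
```

jog_arm --moves '[[[0,0,0],[0,0,-0.1],1],[[0,0,0],[0,0,0],0.1],[[0,0,0],[0,0,0],0.1],[[0,0,0],[0,0,0],0.1],[[0,0,0],[0,0,-2],0.1],[[0,0,0],[0,0,-3.8],0.1],[[0,0,0],[0,0,-3.8],0.1],[[0,0,0],[0,0,-3.8],0.1],[[0,0,0],[0,0,-3.8],0.1],[[0,0,0],[0,0,-3.8],0.1]]'

```text
time: 37.9
eef_pos: [0.6127, 0.3807, 0.3454]
tool_rot: [[0.112, 0.994, -0.002], [0.994, -0.112, -0.002], [-0.002, -0.002, -1.0]]
wrist_force: [0.5, 0.2, -0.1]
grip_width: 0.038
grasp_force: 0.0
```

jog_arm --moves '[[[0,0,0],[0,0,-3.8],0.1],[[0,0,0],[0,0,-3.8],0.1],[[0,0,0],[0,0,-3],0.1],[[0,0,0],[0,0,0],0.1],[[0,0,0],[0,0,0],0.1]]'

```text
time: 38.32
eef_pos: [0.6135, 0.3811, 0.4524]
tool_rot: [[0.112, 0.994, 0.003], [0.994, -0.112, 0.001], [0.001, 0.003, -1.0]]
wrist_force: [-0.3, -0.4, -0.8]
grip_width: 0.0381
grasp_force: 0.0
```

```bash
python3 - <<'E'
from h import *
b=P[:3];s=bot.state();R=RT(b[2]+np.pi/2)
t=cams.read_camera("top");print(s["eef_pos"])
h=lambda t:(.1-.24*np.cos(t)+.003*np.sin(t),.105+.24*np.sin(t)+.003*np.cos(t))
for th in(1.45,1.5,1.55):
  x,z=h(th);print(th,[proj("top",W(b,(x,y,z))) for y in(-.055,.055)])
print(proj("top",W(b,(.101,.17,.085))))
cv2.imwrite("pics/t11.png",cv2.resize(t[130:330,110:376],(798,600)))
x,z=h(1.525)
plan([(W(b,(x,0,.43)),R,"over"),(W(b,(x,0,z)),R,"handle")])
q=np.array([h(t) for t in np.linspace(1.525,0.02,21)])
print((np.diff(q,axis=0)*[100,-100]).round(2).tolist())
E
```

```text
[0.6135 0.3811 0.4524]
1.45 [array([273.4523, 183.2145]), array([196.03  , 173.9793])]
1.5 [array([274.5594, 174.8245]), array([197.222 , 165.6286])]
1.55 [array([275.7098, 166.5604]), array([198.5183, 157.4105])]
[172.224  193.0808]
over | turn [-0.0003  0.0009  0.0008] /1 | shift [-20.66   8.27  -3.39] n>=6
handle | turn [0. 0. 0.] /0 | shift [0.   0.   8.51] n>=3
[[-1.8, 0.13], [-1.79, 0.26], [-1.76, 0.4], [-1.73, 0.53], [-1.68, 0.66], [-1.63, 0.78], [-1.56, 0.9], [-1.49, 1.02], [-1.41, 1.13], [-1.32, 1.23], [-1.23, 1.32], [-1.12, 1.41], [-1.01, 1.49], [-0.9, 1.57], [-0.78, 1.63], [-0.65, 1.68], [-0.53, 1.73], [-0.4, 1.76], [-0.26, 1.79], [-0.13, 1.8]]
```

View pics/t11.png

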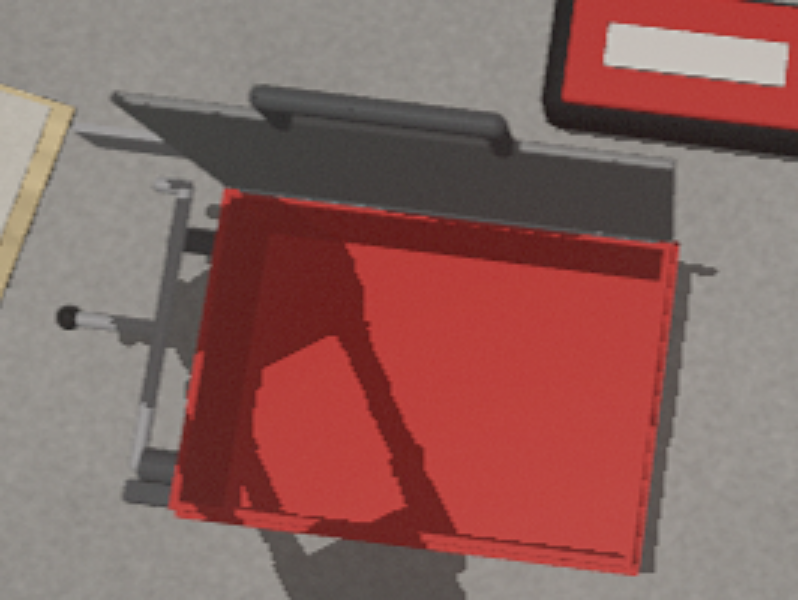

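Stay is stowed (tip at (171,192), predicted (172,193)); handle ends at (196,163) and (277,172), so the lid stands at about 1.52 rad.

jog_arm --moves '[[[0,0,0],[0,0,-3.4],0.1],[[0,0,0],[-3.5,0,0],0.1],[[0,0,0],[-3.5,1.6,0],0.1],[[0,0,0],[-3.5,1.7,0],0.1],[[0,0,0],[-3.5,1.7,0],0.1],[[0,0,0],[-3.5,1.7,0],0.1],[[0,0,0],[-3.16,1.5,0],0.1],[[0,0,0],[0,0,0],0.1],[[0,0,0],[0,0,3],0.1],[[0,0,0],[0,0,3],0.1]]'

```text
time: 39.2
eef_pos: [0.6721, 0.1658, 0.4235]
tool_rot: [[0.113, 0.994, 0.001], [0.994, -0.113, 0.001], [0.001, 0.001, -1.0]]
wrist_force: [0.8, 0.1, -0.1]
grip_width: 0.0384
grasp_force: 0.0
```

jog_arm --moves '[[[0,0,0],[0,0,2.6],0.1],[[0,0,0],[0,0,0],0.1],[[0,0,0],[0,0,0],1],[[0,0,0],[0,0,0],1],[[0,0,0],[0,0,0],1],[[0,0,0],[0,0,0],1]]'

```text
time: 39.7
eef_pos: [0.6721, 0.1672, 0.4004]
tool_rot: [[0.111, 0.994, 0.003], [0.994, -0.111, 0.001], [0.001, 0.003, -1.0]]
wrist_force: [-0.7, 0.6, -2.5]
grip_width: 0.0107
grasp_force: 48.8
```

jog_arm --moves '[[[0,0,0],[0,-1.8,0.13],1],[[0,0,0],[0,-1.79,0.26],1],[[0,0,0],[0,-1.76,0.4],1],[[0,0,0],[0,-1.73,0.53],1],[[0,0,0],[0,-1.68,0.66],1],[[0,0,0],[0,-1.63,0.78],1],[[0,0,0],[0,-1.56,0.9],1],[[0,0,0],[0,-1.49,1.02],1],[[0,0,0],[0,-1.41,1.13],1],[[0,0,0],[0,0,0],1]]'

```text
time: 40.53
eef_pos: [0.5222, 0.1844, 0.3411]
tool_rot: [[0.11, 0.994, 0.001], [0.994, -0.11, 0.002], [0.002, 0.001, -1.0]]
wrist_force: [-2.0, 2.1, -3.2]
grip_width: 0.01
grasp_force: 51.3
```

```bash
python3 - <<'E'
from h import *
b=P[:3];s=bot.state();g=inv(b,s["eef_pos"]+.054*s["tool_rot"][:,2]);print(g,np.arctan2(g[2]-.105,.1-g[0]),np.hypot(g[2]-.105,.1-g[0]),s["grip_width"],s["wrist_force"])
E
```

```text
[-0.059   0.0011  0.2871] 0.8530767826851997 0.24178395138009265 0.010041542099075892 [-2.0401  2.0816 -3.1796]
```

jog_arm --moves '[[[0,0,0],[0,-1.32,1.23],1],[[0,0,0],[0,-1.23,1.32],1],[[0,0,0],[0,-1.12,1.41],1],[[0,0,0],[0,-1.01,1.49],1],[[0,0,0],[0,-0.9,1.57],1],[[0,0,0],[0,-0.78,1.63],1],[[0,0,0],[0,-0.65,1.68],1],[[0,0,0],[0,-0.53,1.73],1],[[0,0,0],[0,-0.4,1.76],1],[[0,0,0],[0,-0.26,1.79],1]]'

```text
time: 41.37
eef_pos: [0.4436, 0.1934, 0.1858]
tool_rot: [[0.112, 0.994, 0.003], [0.994, -0.112, 0.002], [0.002, 0.003, -1.0]]
wrist_force: [-1.7, 1.9, 0.7]
grip_width: 0.0102
grasp_force: 56.4
```

jog_arm --moves '[[[0,0,0],[0,-0.13,1.5],1],[[0,0,0],[0,0,0],1],[[0,0,0],[0,0,0],1]]'

```text
time: 41.62
eef_pos: [0.4424, 0.1935, 0.1703]
tool_rot: [[0.112, 0.994, 0.001], [0.994, -0.112, 0.002], [0.002, 0.001, -1.0]]
wrist_force: [-2.0, 4.0, -2.8]
grip_width: 0.0101
grasp_force: 56.6
```

```bash
python3 - <<'E'
from h import *
b=P[:3];s=bot.state();g=inv(b,s["eef_pos"]+.054*s["tool_rot"][:,2]);print(g,np.arctan2(g[2]-.108,.1-g[0]),s["grip_width"],s["wrist_force"])
E
```

```text
[-0.1393  0.0012  0.1163] 0.03479497333409334 0.01009705236165384 [-1.9903  4.016  -2.773 ]
```

jog_arm --moves '[[[0,0,0],[0,0,0.3],1],[[0,0,0],[0,0,0],0.29],[[0,0,0],[0,0,0],0.29],[[0,0,0],[0,0,0],0.29],[[0,0,0],[0,0,0],0.29],[[0,0,0],[0,0,-2],0.29],[[0,0,0],[0,0,-3.5],0.29],[[0,0,0],[0,0,-3.5],0.29],[[0,0,0],[0,0,-3.5],0.29],[[0,0,0],[0,0,-3.5],0.29]]'

```text
time: 42.45
eef_pos: [0.4415, 0.1923, 0.3291]
tool_rot: [[0.112, 0.994, 0.003], [0.994, -0.112, 0.0], [0.001, 0.003, -1.0]]
wrist_force: [0.9, 0.9, -0.3]
grip_width: 0.0305
grasp_force: 0.0
```

jog_arm --moves '[[[0,0,0],[-4,-1.5,0],0.29],[[0,0,0],[-4,-1.5,0],0.29],[[0,0,0],[-4,-1.5,0],0.29],[[0,0,0],[-4,-1.5,0],0.29],[[0,0,0],[0,0,0],0.29],[[0,0,0],[0,0,0],0.29],[[0,0,0],[0,0,0],0.29],[[0,0,0],[0,0,0],0.29]]'

```text
time: 43.12
eef_pos: [0.3667, 0.0448, 0.327]
tool_rot: [[0.11, 0.994, 0.003], [0.994, -0.11, 0.001], [0.001, 0.003, -1.0]]
wrist_force: [0.3, -0.4, -0.8]
grip_width: 0.0303
grasp_force: 0.0
```

```bash
python3 - <<'E'
from h import *
b=P[:3];c=P[3:6];t=cams.read_camera("top");sc=cams.read_camera("scene")
h=lambda t:(.1-.24*np.cos(t)+.003*np.sin(t),.105+.24*np.sin(t)+.003*np.cos(t))
for th in(0,.06):
  x,z=h(th);print([proj("scene",W(b,(x,y,z))) for y in(-.055,.055)])
cv2.imwrite("pics/f.png",np.hstack([cv2.resize(t[110:390,100:640],(400,207)),cv2.resize(sc[110:400,60:490],(307,207))]))
print(cv2.absdiff(cv2.cvtColor(cv2.imread("pics/scene0.png"),6),cv2.cvtColor(sc,6))[150:260,270:470].mean())
E
```

```text
[array([299.5314, 159.3261]), array([341.2709, 140.1224])]
[array([299.6555, 154.1914]), array([341.7796, 134.9965])]
5.134090909090909
```

View pics/f.png

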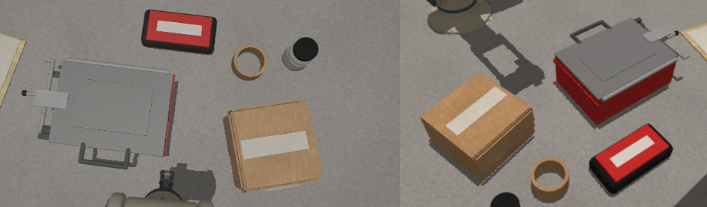

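The lid looks shut, the stay stowed, the flap flat, and lamp, tape and jar in place. One numeric check of the handle against the first picture before handing in.

```bash
python3 - <<'E'
from h import *
for n,(x0,y0,x1,y1) in dict(scene=(295,136,350,166),top=(204,302,280,342)).items():
    a=cv2.imread(f"pics/{n}0.png");t=cams.read_camera(n)
    r=cv2.matchTemplate(t[y0-8:y1+8,x0-8:x1+8],a[y0:y1,x0:x1],cv2.TM_CCOEFF_NORMED);print(n,cv2.minMaxLoc(r))
E
```

```text
scene (-0.2794843316078186, 0.9969794154167175, (8, 16), (8, 8))
top (-0.20276688039302826, 0.9981086254119873, (0, 16), (8, 8))
```

Zero pixel shift in both views, so the lid is fully shut.

```bash
python3 -c "
from workcell import bot
print(bot.job_done())"
```

```text
the job is handed in; nothing more can be done
None
```

I handed the job in at about 43 s on the robot's clock, but the verdict did not come back. The bin held two strainers. Both went into the carton standing upright while the lid was on its stay. In the last pictures the flap is flat, the stay is folded down, the lid is shut, and the lamp, tape and jar look unmoved.

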